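# Cover the beam tube's ports and stack the optics cases

## Task

Get the optical table ready for a laser run: press every blue sprung clip down over the steel beam tube until it snaps fully home, each centred over a port of its own (middle of an orange band) with its fin upright, and stack all the closed optics cases flat (either way up will do) into one square column on the outline of the black base plate, long sides along the plate's long side. Leave the bottle, the screwdriver, the lens pot and the lens mount as they are.

Things in the scene. Friction and masses are not known exactly. Their poses are not given: they have to be found in the camera images.
- clip1: blue sprung clip, 36 mm long (y, along its bore), 52 over the feet, 84 high, 74 g; may be absent. Stands on its feet, bore open below. Origin on the bore's axis, 25 mm above the feet's ends, z up. Saddle over the bore 38 mm wide in x, its top at z = 24.6; on it a fin to grip, 12 mm thick in x, 36 long in y, z = 24.6 to 58.6. The slippery sprung arms (x = -21 and +21) swing outward under the saddle's edges
- clip2: blue sprung clip, 36 mm long (y, along its bore), 52 over the feet, 84 high, 74 g; may be absent. Stands on its feet, bore open below. Origin on the bore's axis, 25 mm above the feet's ends, z up. Saddle over the bore 38 mm wide in x, its top at z = 24.6; on it a fin to grip, 12 mm thick in x, 36 long in y, z = 24.6 to 58.6. The slippery sprung arms (x = -21 and +21) swing outward under the saddle's edges
- clip3: blue sprung clip, 36 mm long (y, along its bore), 52 over the feet, 84 high, 74 g; may be absent. Stands on its feet, bore open below. Origin on the bore's axis, 25 mm above the feet's ends, z up. Saddle over the bore 38 mm wide in x, its top at z = 24.6; on it a fin to grip, 12 mm thick in x, 36 long in y, z = 24.6 to 58.6. The slippery sprung arms (x = -21 and +21) swing outward under the saddle's edges
- clip4: blue sprung clip, 36 mm long (y, along its bore), 52 over the feet, 84 high, 74 g; may be absent. Stands on its feet, bore open below. Origin on the bore's axis, 25 mm above the feet's ends, z up. Saddle over the bore 38 mm wide in x, its top at z = 24.6; on it a fin to grip, 12 mm thick in x, 36 long in y, z = 24.6 to 58.6. The slippery sprung arms (x = -21 and +21) swing outward under the saddle's edges
- case1: closed grey optics case, 68 (x) by 100 (y) by 40 (z) mm, a dark lid seam all round and a pale label on the lid, 0.18 to 0.35 kg; may be absent. Origin at the centre of its underside (which is on top if the case ever lands upside down), z up
- case2: closed white optics case, 68 (x) by 100 (y) by 40 (z) mm, a dark lid seam all round and a pale label on the lid, 0.18 to 0.35 kg; may be absent. Origin at the centre of its underside (which is on top if the case ever lands upside down), z up
- case3: closed green optics case, 68 (x) by 100 (y) by 40 (z) mm, a dark lid seam all round and a pale label on the lid, 0.18 to 0.35 kg; may be absent. Origin at the centre of its underside (which is on top if the case ever lands upside down), z up
- case4: closed brown optics case, 68 (x) by 100 (y) by 40 (z) mm, a dark lid seam all round and a pale label on the lid, 0.18 to 0.35 kg; may be absent. Origin at the centre of its underside (which is on top if the case ever lands upside down), z up
- plate: black base plate fixed to the table, 84 (x) by 116 (y) mm, with a yellow outline of one case on it; origin at the centre of its underside, its top 10 mm above the table, z up, long side along y. The outline is centred on it
- beam_tube: steel beam tube, 36 mm diameter, 360 mm long, on two black posts fixed to the table; origin on the table under the tube's middle, the tube runs along y, its axis 90 mm above the table. Posts (25 mm thick, with 41 mm collars 16 mm wide on the tube) at y = -150 and +150 mm
- port1 (a point): point on the beam tube's axis at port 1 (y = -105 mm on the tube); the port is a dark hole in the tube's top in the middle of an orange band 50 mm wide. Axes as beam_tube's. Pushed straight down, a clip's feet touch the tube with its origin about 25 mm above this point; it takes about 10 N to snap it over the tube, most at 17 mm, and from 9 mm it pulls itself down; home, its origin is at this point
- port2 (a point): point on the beam tube's axis at port 2 (y = -35 mm on the tube); the port is a dark hole in the tube's top in the middle of an orange band 50 mm wide. Axes as beam_tube's. Pushed straight down, a clip's feet touch the tube with its origin about 25 mm above this point; it takes about 10 N to snap it over the tube, most at 17 mm, and from 9 mm it pulls itself down; home, its origin is at this point
- port3 (a point): point on the beam tube's axis at port 3 (y = 35 mm on the tube); the port is a dark hole in the tube's top in the middle of an orange band 50 mm wide. Axes as beam_tube's. Pushed straight down, a clip's feet touch the tube with its origin about 25 mm above this point; it takes about 10 N to snap it over the tube, most at 17 mm, and from 9 mm it pulls itself down; home, its origin is at this point
- port4 (a point): point on the beam tube's axis at port 4 (y = 105 mm on the tube); the port is a dark hole in the tube's top in the middle of an orange band 50 mm wide. Axes as beam_tube's. Pushed straight down, a clip's feet touch the tube with its origin about 25 mm above this point; it takes about 10 N to snap it over the tube, most at 17 mm, and from 9 mm it pulls itself down; home, its origin is at this point
- lens_mount: bystander: lens in a black ring on a short post, bolted to the table, 91 mm high, foot 50 by 40 mm; origin at the centre of its foot's underside
- cleaner: bystander: black bottle with a green cap, 60 mm diameter, 150 mm high, standing loose; origin under its centre
- driver: bystander: screwdriver 170 mm long, lying loose; origin underneath it
- lens_pot: bystander: round white pot with a closed lid, 60 mm diameter, 32 mm high, loose; origin under its centre
Mind the look-alikes: they are no part of the job. What is shaped like the clip3 but red is not meant.

How it is judged (in metres and radians):
At the end, for the whole second after the job is handed in: Every clip snapped home (bore centre within 5 mm of the tube's axis), within 12 mm along the tube of a port of its own, fin upright within 20 degrees; every case flat in one column, centre within 12 mm of the plate's seen from above, long side within 8 degrees of the plate's; all at rest (((x of clip1 in the frame of port1 between -0.005 and 0.005 m and y of clip1 in the frame of port1 between -0.012 and 0.012 m and z of clip1 in the frame of port1 between -0.005 and 0.005 m) or (x of clip1 in the frame of port2 between -0.005 and 0.005 m and y of clip1 in the frame of port2 between -0.012 and 0.012 m and z of clip1 in the frame of port2 between -0.005 and 0.005 m) or (x of clip1 in the frame of port3 between -0.005 and 0.005 m and y of clip1 in the frame of port3 between -0.012 and 0.012 m and z of clip1 in the frame of port3 between -0.005 and 0.005 m) or (x of clip1 in the frame of port4 between -0.005 and 0.005 m and y of clip1 in the frame of port4 between -0.012 and 0.012 m and z of clip1 in the frame of port4 between -0.005 and 0.005 m)) and angle between each of clip1, clip2, clip3, clip4's own z axis and vertical below 0.35 rad and linear speed of each of clip1, clip2, clip3, clip4, case1, case2, case3, case4 below 0.03 m/s and ((x of clip2 in the frame of port1 between -0.005 and 0.005 m and y of clip2 in the frame of port1 between -0.012 and 0.012 m and z of clip2 in the frame of port1 between -0.005 and 0.005 m) or (x of clip2 in the frame of port2 between -0.005 and 0.005 m and y of clip2 in the frame of port2 between -0.012 and 0.012 m and z of clip2 in the frame of port2 between -0.005 and 0.005 m) or (x of clip2 in the frame of port3 between -0.005 and 0.005 m and y of clip2 in the frame of port3 between -0.012 and 0.012 m and z of clip2 in the frame of port3 between -0.005 and 0.005 m) or (x of clip2 in the frame of port4 between -0.005 and 0.005 m and y of clip2 in the frame of port4 between -0.012 and 0.012 m and z of clip2 in the frame of port4 between -0.005 and 0.005 m)) and ((x of clip3 in the frame of port1 between -0.005 and 0.005 m and y of clip3 in the frame of port1 between -0.012 and 0.012 m and z of clip3 in the frame of port1 between -0.005 and 0.005 m) or (x of clip3 in the frame of port2 between -0.005 and 0.005 m and y of clip3 in the frame of port2 between -0.012 and 0.012 m and z of clip3 in the frame of port2 between -0.005 and 0.005 m) or (x of clip3 in the frame of port3 between -0.005 and 0.005 m and y of clip3 in the frame of port3 between -0.012 and 0.012 m and z of clip3 in the frame of port3 between -0.005 and 0.005 m) or (x of clip3 in the frame of port4 between -0.005 and 0.005 m and y of clip3 in the frame of port4 between -0.012 and 0.012 m and z of clip3 in the frame of port4 between -0.005 and 0.005 m)) and ((x of clip4 in the frame of port1 between -0.005 and 0.005 m and y of clip4 in the frame of port1 between -0.012 and 0.012 m and z of clip4 in the frame of port1 between -0.005 and 0.005 m) or (x of clip4 in the frame of port2 between -0.005 and 0.005 m and y of clip4 in the frame of port2 between -0.012 and 0.012 m and z of clip4 in the frame of port2 between -0.005 and 0.005 m) or (x of clip4 in the frame of port3 between -0.005 and 0.005 m and y of clip4 in the frame of port3 between -0.012 and 0.012 m and z of clip4 in the frame of port3 between -0.005 and 0.005 m) or (x of clip4 in the frame of port4 between -0.005 and 0.005 m and y of clip4 in the frame of port4 between -0.012 and 0.012 m and z of clip4 in the frame of port4 between -0.005 and 0.005 m)) and horizontal distance between each of case1, case2, case3, case4 and plate below 0.012 m and angle between the z axis of each of case1, case2, case3, case4 and the z axis of plate, either way round below 0.06 rad and angle between the y axis of each of case1, case2, case3, case4 and the y axis of plate, either way round below 0.14 rad); the robot touches nothing.
It fails at once if the bottle is shifted more than 30 mm or tipped over (distance of cleaner from where it was at the start of the episode above 0.03 m or angle between cleaner's own z axis and vertical above 0.5 rad).
It fails at once if the screwdriver is shifted more than 40 mm (distance of driver from where it was at the start of the episode above 0.04 m).
It fails at once if the lens pot is shifted more than 40 mm (distance of lens_pot from where it was at the start of the episode above 0.04 m).
It fails at once if the arm or its gripper bumps the lens mount with more than 15 N (contact force between lens_mount and the fingers above 15 N or contact force between lens_mount and the arm above 15 N).
Of clip1, clip2, clip3, clip4 only 3 to 4 are there at a start; the rules pass over those that are not, and their reading is None.
Of case1, case2, case3, case4 only 3 to 4 are there at a start; the rules pass over those that are not, and their reading is None.
At some moment in a run one of case1, case2, case3, case4 may be knocked a few centimetres aside while the robot is not near it.
It also fails if it takes over 210 s, if anything falls off the work surface, if the arm or the gripper's body presses on something with over 40 N, if the wrist force passes 120 N, or if a joint passes its speed limit or range.

## Robot

A 7-joint arm with a two-finger parallel gripper is mounted at the origin on the work surface. World frame = base frame: x ahead of the robot, y to its left, z up, the work surface at z = 0. Lengths are in m, angles in degrees, forces in N, time in s.
With the tool pointing down it reaches from about 0.425 to 0.8 m from the base axis. Payload 8.3 kg.
Tool frame: the origin (TCP) lies midway between the tips of the shut fingers; the grasp point (between the pads) lies 19 mm behind it (arm.grip_depth is the distance from the TCP to the grasp point, in m); z points along the fingers, y is the direction in which the jaws open and shut (so a half turn about z gives the same grasp; the last joint's range is limited). The gripper opens to 85 mm and grips with 20 to 120 N. Pads are 22 mm wide; open, the fingers measure 114 mm over their backs; the gripper's body (76 mm by 85 mm) begins 54 mm behind the grasp point. The pads swing forward as they close: fully open they stand 13 mm farther back than shut.
Start: joints at [-67.603, 21.967, 0.94, 78.501, -0.361, 79.538, -2.664], TCP at [0.274, 0.562, 0.231] pointing down, gripper open.
Joint ranges: [-169.22, 169.22], [-14.56, 117.87], [-87.37, 89.26], [10.42, 133.3], [-82.24, 262.24], [0.94, 117.77], [-172.7, 172.7]. Speed limits (degrees/s): [136.94, 136.94, 172.46, 172.46, 180, 180, 180].

## Interface

Orientations are given as a 3x3 rotation matrix whose columns are the frame's x, y, z axes.
In Python, from plant import arm gives the robot as it stands.
- The arm moves only by the tool send_rows, never from a script. Its argument "plan" is one flat list of numbers, 7 for each row, row after row: the shift along the world's x, y, z in m, then the turn, a rotation vector about the world's x, y, z in degrees, then the closure, from 0 (fully open) to 1 (shut). A call has 1 to 8 rows; each row is the pose to reach, as a shift and turn from the pose measured when the call began; what a row does not reach only later rows make up. A row lasts 1/8 s, in which the tool goes at most 62.5 mm and 10.7 degrees, less where a joint would pass 70% of its speed; a pose out of reach is approached as far as the arm can. A call with a gripper value outside its range is refused whole. The fingers move at their own pace and stop on an object; "force" is the grip in N (left out, the last holds). Time passes only in rows, so rows that repeat a pose let the fingers close. It gives the time, the measured TCP pose, the force and the opening at its end, in the units of the state.
- arm.read_state(): the state, without advancing time (a new reading comes with each control period).
- arm.camera(name): name is "scene" or "top" or "wrist"; returns a dict with "frame" (384x512x3 uint8, blue, green, red), "fx", "fy", "cx", "cy" (pixels), "pose" (4x4, takes a point from camera to world coordinates). Camera axes: x right, y up, looking along -z (the intrinsics and any distortion apply to the point x, -y, -z); pixel columns grow to the right and rows downward; lengths in m; the calibration is good to about 2 mm. A picture is of the moment at which its call begins. There is no depth.
- arm.hand_in(): hands the job in, once; it reports no verdict.
The state is a dict: "time": time; "q": joint angles; "dq": joint speeds; "joint_torque": joint torques, N m; "position": TCP position; "eef_rot": TCP orientation; "ft_force": force on the tool from outside, world axes, zero at the start; "ft_torque": the same for the moment, N m; "width": finger opening in m.
Only numpy, scipy, OpenCV 4.12 (cv2) and the standard library are available. Lean on these libraries where they do the work, as an engineer would, in place of code of your own. Each camera call takes 0.05 s, during which the arm holds its last target.

## Working session

There is one attempt and no reset: what is moved stays moved. The work goes in short steps, Python scripts to look and compute and a tool call to move; the robot and the scene stay as the last step left them, time stands still between calls to the robot, and variables do not carry over. Pictures are saved under pics/ and viewed, and the job is handed in when it is done.

Besides the shell and the picture viewer there is one more tool, called after ">>>" as name(argument=value, ...) on one line, values as JSON. send_rows: Moves the arm, as the interface text tells. Its arguments: {"type":"object","properties":{"plan":{"type":"array","items":{"type":"number"}},"force":{"type":"number"}},"required":["plan"]}

```bash
ls; mkdir -p pics; python3 - <<'E'
from plant import arm
import cv2,numpy as np
s=arm.read_state();print(s['time'],s['position'],s['eef_rot'],s['width'],arm.grip_depth)
for n in['scene','top','wrist']:
    c=arm.camera(n);cv2.imwrite(f'pics/{n}0.png',c['frame']);print(n,c['fx'],c['fy'],c['cx'],c['cy'],np.round(c['pose'],4).tolist(),[k for k in c])
E
```

```text
pics
0.0 [0.27373481 0.56129551 0.23025767] [[-8.98824077e-01  4.38308758e-01 -8.42693483e-04]
 [ 4.38309567e-01  8.98822257e-01 -1.80934227e-03]
 [-3.56189040e-05 -1.99564101e-03 -9.99998008e-01]] 0.08580090971400688 0.0187
scene 451.738877454572 451.738877454572 251.53566583808407 191.83260583381522 [[-0.1379, -0.6915, 0.7091, 1.4205], [0.9904, -0.1016, 0.0936, 0.1576], [0.0074, 0.7152, 0.6989, 0.8731], [0.0, 0.0, 0.0, 1.0]] ['frame', 'fx', 'fy', 'cx', 'cy', 'pose']
top 381.2772384749483 381.2772384749483 256.74590835694437 191.52873138403032 [[-0.0257, 0.9937, -0.1092, 0.4797], [-0.9992, -0.0223, 0.0323, 0.0555], [0.0296, 0.11, 0.9935, 1.0061], [0.0, 0.0, 0.0, 1.0]] ['frame', 'fx', 'fy', 'cx', 'cy', 'pose']
wrist 299.67046218356313 299.67046218356313 258.91904232792285 193.67110882946528 [[0.4381, -0.851, -0.2897, 0.1979], [0.8989, 0.4143, 0.1423, 0.5989], [-0.001, -0.3228, 0.9465, 0.3721], [0.0, 0.0, 0.0, 1.0]] ['frame', 'fx', 'fy', 'cx', 'cy', 'pose']
```

View pics/top0.png

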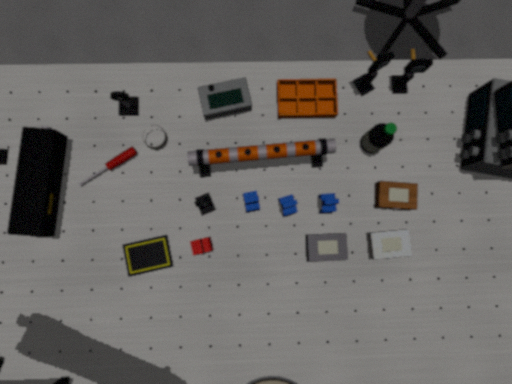

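View pics/scene0.png

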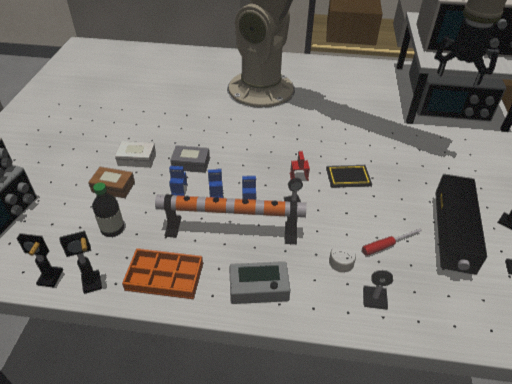

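View pics/wrist0.png

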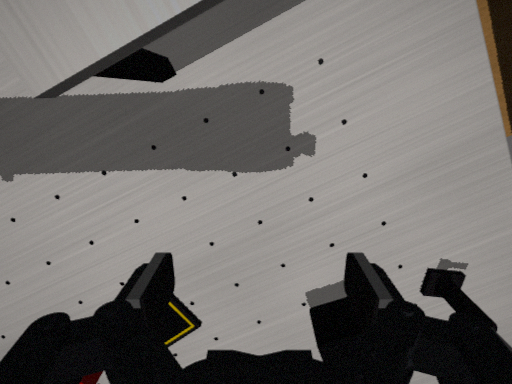

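```bash
cat > h.py <<'E'
from plant import arm
import cv2,numpy as np
np.set_printoptions(precision=4,suppress=True)
def up(c,u,v,z):
    P=c['pose'];d=P[:3,:3]@np.array([(u-c['cx'])/c['fx'],-(v-c['cy'])/c['fy'],-1]);o=P[:3,3]
    return o+d*(z-o[2])/d[2]
def pr(c,p):
    P=c['pose'];q=P[:3,:3].T@(np.asarray(p,float)-P[:3,3])
    return np.array([c['cx']+c['fx']*q[0]/-q[2],c['cy']-c['fy']*q[1]/-q[2]])
def snap(n,name,box=None,s=1):
    c=arm.camera(n);f=c['frame']
    if box: f=f[box[1]:box[3],box[0]:box[2]]
    cv2.imwrite('pics/'+name+'.png',cv2.resize(f,None,fx=s,fy=s,interpolation=cv2.INTER_CUBIC));return c
def st():
    s=arm.read_state();R=s['eef_rot'];print('t',round(s['time'],2),'p',s['position'],'yaw_y',np.degrees(np.arctan2(R[1,1],R[0,1])),'z',R[:,2],'w',round(s['width'],4),'F',np.round(s['ft_force'],1),'q',np.round(s['q'],1));return s
E
python3 - <<'E'
from h import *
c=snap('top','t1',(100,60,440,290),2.35)
for n,u,v,z in [('clipA',251,202,.06),('clipB',288,205,.06),('clipC',327,203,.06),('grey',327,247,.04),('white',390,244,.04),('brown',397,195,.04),('plate',148,255,.01),('tubeL',192,158,.09),('tubeR',333,145,.09),('red',201,246,.05),('mountnear',205,204,.05),('bottle',375,140,.1),('driver',110,165,.01),('pot',155,138,.03)]:print(n,up(c,u,v,z))
E
```

```text
clipA [0.5578 0.0398 0.06  ]
clipB [ 0.5482 -0.0523  0.06  ]
clipC [ 0.5509 -0.1504  0.06  ]
grey [ 0.4411 -0.1496  0.04  ]
white [ 0.4444 -0.3107  0.04  ]
brown [ 0.5688 -0.337   0.04  ]
plate [0.432  0.3059 0.01  ]
tubeL [0.6659 0.181  0.09  ]
tubeR [ 0.6916 -0.1653  0.09  ]
red [0.4524 0.1659 0.05  ]
mountnear [0.5563 0.1549 0.05  ]
bottle [ 0.6999 -0.2671  0.1   ]
driver [0.6677 0.4059 0.01  ]
pot [0.7327 0.2845 0.03  ]
```

View pics/t1.png

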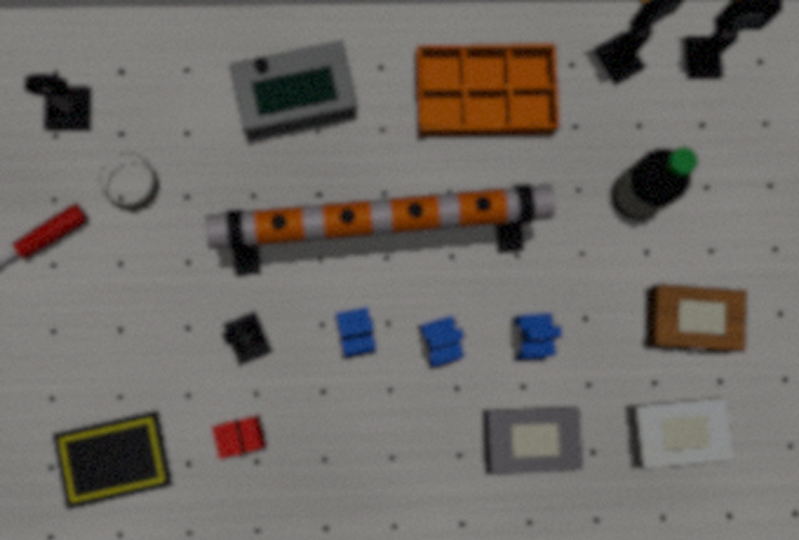

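```bash
python3 - <<'E'
from h import *
c=snap('scene','s1',(80,130,380,280),2.65)
E
```

```text
(no output)
```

View pics/s1.png

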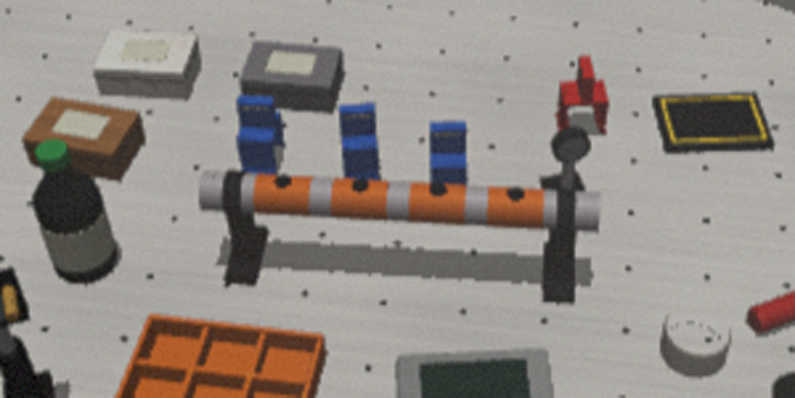

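>>> send_rows(plan=[0.04, -0.06, 0.07, 0, 0, -10, 0, 0.08, -0.11, 0.07, 0, 0, -20, 0, 0.11, -0.17, 0.07, 0, 0, -30, 0, 0.15, -0.23, 0.07, 0, 0, -40, 0, 0.19, -0.29, 0.07, 0, 0, -45, 0, 0.22, -0.35, 0.07, 0, 0, -50, 0, 0.25, -0.4, 0.07, 0, 0, -57, 0, 0.28, -0.45, 0.07, 0, 0, -64, 0])

```text
time: 1.25
position: [0.5286, 0.1534, 0.3009]
eef_rot: [[0.004, 1.0, -0.001], [1.0, -0.004, 0.0], [0.0, -0.001, -1.0]]
ft_force: [0.3, 0.8, 0.2]
width: 0.0848
```

>>> send_rows(plan=[0.03, -0.06, 0, 0, 0, 0, 0, 0.04, -0.11, 0, 0, 0, 0, 0, 0.04, -0.12, 0, 0, 0, 0, 0, 0.04, -0.12, 0, 0, 0, 0, 0])

```text
time: 1.75
position: [0.5685, 0.0329, 0.3009]
eef_rot: [[0.005, 1.0, -0.001], [1.0, -0.005, 0.001], [0.001, -0.001, -1.0]]
ft_force: [-0.5, 0.2, 0.2]
width: 0.0856
```

```bash
python3 - <<'E'
from h import *
st();c=snap('wrist','w1',None,1.5)
np.set_printoptions(precision=6);print(c['pose'])
E
```

```text
t 1.75 p [0.5685 0.0329 0.3009] yaw_y -0.30386900393429167 z [-0.0007  0.0008 -1.    ] w 0.0856 F [-0.5  0.2  0.2] q [-30.1  14.6  29.8  81.5  -7.3  85.8  -0.8]
[[ 0.999987  0.004436  0.002475  0.567955]
 [-0.004997  0.946823  0.321717  0.116934]
 [-0.000917 -0.321725  0.946833  0.442684]
 [ 0.        0.        0.        1.      ]]
```

View pics/w1.png

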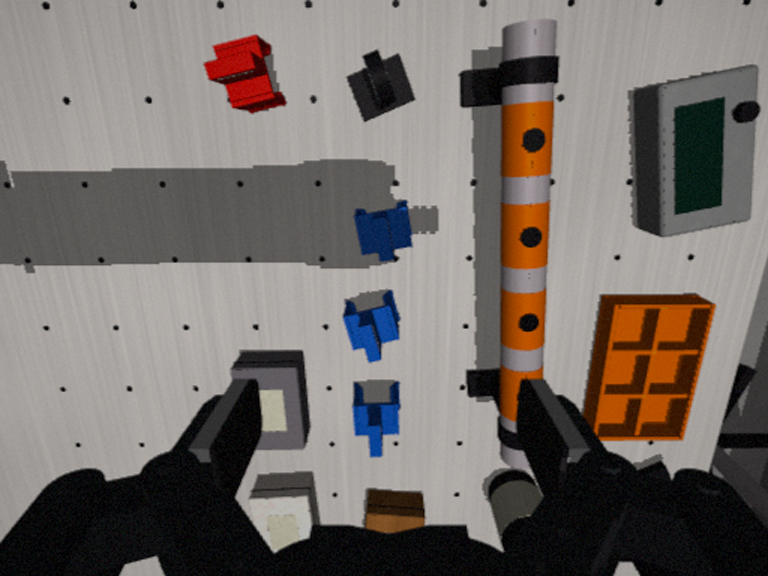

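```bash
cat > fit.py <<'E'
from h import *
from scipy.optimize import minimize
def box(x0,x1,y0,y1,z0,z1): return np.array([[x,y,z] for x in(x0,x1) for y in(y0,y1) for z in(z0,z1)])
F=.018
CLIP=[box(-.019,.019,-F,F,.041,.0496),box(-.006,.006,-F,F,.0496,.0836),box(-.024,-.019,-F,F,.0,.044),box(.019,.024,-F,F,.0,.044)]
CASE=[box(-.034,.034,-.05,.05,0,.04)]
def render(c,parts,p,z0,shape):
    m=np.zeros(shape,np.uint8);a=p[2];R=np.array([[np.cos(a),-np.sin(a),0],[np.sin(a),np.cos(a),0],[0,0,1]])
    for b in parts:
        pts=np.array([pr(c,R@q+[p[0],p[1],z0]) for q in b])
        h=cv2.convexHull((pts*16).astype(np.int32));cv2.fillConvexPoly(m,h,255,cv2.LINE_8,4)
    return m>0
def fit(c,mask,parts,x,y,a=0,z0=0,ign=None):
    def cost(p):
        m=render(c,parts,p,z0,mask.shape);
        d=(m^mask)
        if ign is not None:d&=~ign
        return d.sum()/max(1,m.sum())
    best=None
    for a0 in (a-.25,a,a+.25):
        s=np.array([[x,y,a0],[x+.01,y,a0],[x,y+.01,a0],[x,y,a0+.2]])
        r=minimize(cost,[x,y,a0],method='Nelder-Mead',options=dict(initial_simplex=s,xatol=1e-4,fatol=1e-4,maxiter=300))
        if best is None or r.fun<best.fun:best=r
    return best.x,best.fun
def blue(f):
    h=cv2.cvtColor(f,cv2.COLOR_BGR2HSV);return (h[...,0]>105)&(h[...,0]<130)&(h[...,1]>120)&(h[...,2]>30)
def comp(mask,u,v):
    n,l,s,_=cv2.connectedComponentsWithStats(mask.astype(np.uint8))
    k=l[int(v)-3:int(v)+4,int(u)-3:int(u)+4];k=k[k>0]
    return l==np.bincount(k).argmax()
E
cat > t.py <<'E'
from fit import *
c=arm.camera('wrist');f=c['frame'];b=blue(f);vis=cv2.resize(f,None,fx=1.5,fy=1.5)
for n,u,v,x,y in[('A',255,155,.558,.04),('B',247,215,.548,-.052),('C',251,277,.55,-.15)]:
    m=comp(b,u,v);p,e=fit(c,m,CLIP,x,y);print(n,p[:2],np.degrees(p[2]),e,m.sum())
    r=render(c,CLIP,p,0,m.shape).astype(np.uint8);cs,_=cv2.findContours(cv2.resize(r,None,fx=1.5,fy=1.5),0,2);cv2.drawContours(vis,cs,-1,(0,255,255),1)
P=[up(c,u/1.5,v/1.5,.108) for u,v in((534,140),(531,237),(528,323))];print(np.array(P))
cv2.imwrite('pics/f1.png',vis[150:480,300:620].repeat(2,0).repeat(2,1)[:600])
t=arm.camera('top');P=np.array([up(t,100+u/2.35,60+v/2.35,.108) for u,v in((279,222),(347,216),(415,210),(483,204))]);print(P)
for nm,cc in(('scene',arm.camera('scene')),): 
  P=np.array([up(cc,80+u/2.65,130+v/2.65,.108) for u,v in((516,194),(438,188),(360,184),(283,181))]);print(P)
E
python3 t.py
```

```text
A [0.5626 0.0393] 13.355596099121117 0.12045060658578856 1025
B [ 0.5503 -0.0547] 13.715172013011895 0.14521739130434783 1003
C [ 0.5529 -0.1562] -2.336258283694271 0.18756169792694966 873
[[ 0.6701  0.117   0.108 ]
 [ 0.6749  0.0475  0.108 ]
 [ 0.6795 -0.0228  0.108 ]]
[[ 0.6695  0.1149  0.108 ]
 [ 0.6744  0.0457  0.108 ]
 [ 0.6793 -0.024   0.108 ]
 [ 0.6843 -0.0941  0.108 ]]
[[ 0.6744  0.1147  0.108 ]
 [ 0.677   0.0447  0.108 ]
 [ 0.6822 -0.0253  0.108 ]
 [ 0.6885 -0.0946  0.108 ]]
```

View pics/f1.png

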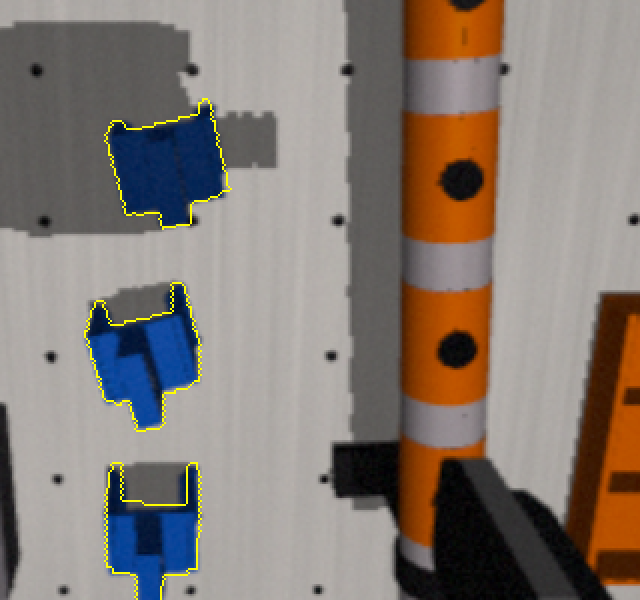

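>>> send_rows(plan=[-0.006, 0.006, -0.05, 0, 0, 7, 0, -0.006, 0.006, -0.11, 0, 0, 13.7, 0, -0.006, 0.006, -0.17, 0, 0, 13.7, 0, -0.006, 0.006, -0.21, 0, 0, 13.7, 0, -0.006, 0.006, -0.23, 0, 0, 13.7, 0, -0.006, 0.006, -0.247, 0, 0, 13.7, 0, -0.006, 0.006, -0.248, 0, 0, 13.7, 0, -0.006, 0.006, -0.248, 0, 0, 13.7, 0])

```text
time: 2.95
position: [0.5631, 0.0421, 0.0537]
eef_rot: [[-0.237, 0.971, 0.0], [0.971, 0.237, 0.001], [0.001, 0.001, -1.0]]
ft_force: [0.2, -0.3, 0.5]
width: 0.0853
```

>>> send_rows(plan=[0, 0, 0, 0, 0, 0, 0.6, 0, 0, 0, 0, 0, 0, 1, 0, 0, 0, 0, 0, 0, 1, 0, 0, 0, 0, 0, 0, 1, 0, 0, 0, 0, 0, 0, 1, 0, 0, 0, 0, 0, 0, 1], force=60)

```text
time: 3.7
position: [0.5632, 0.0421, 0.0539]
eef_rot: [[-0.237, 0.971, 0.0], [0.971, 0.237, 0.001], [0.001, 0.001, -1.0]]
ft_force: [-0.2, 0.7, 1.8]
width: 0.0109
```

```bash
python3 - <<'E'
from h import *
st();c=snap('wrist','w2',None,1.5);snap('scene','s2',(150,100,350,260),3)
E
```

```text
t 3.7 p [0.5632 0.0421 0.0539] yaw_y 13.715667399077264 z [ 0.0005  0.0013 -1.    ] w 0.0109 F [-0.2  0.7  1.8] q [-27.3  24.7  24.9 101.4 -12.3  56.5  16.2]
```

View pics/w2.png

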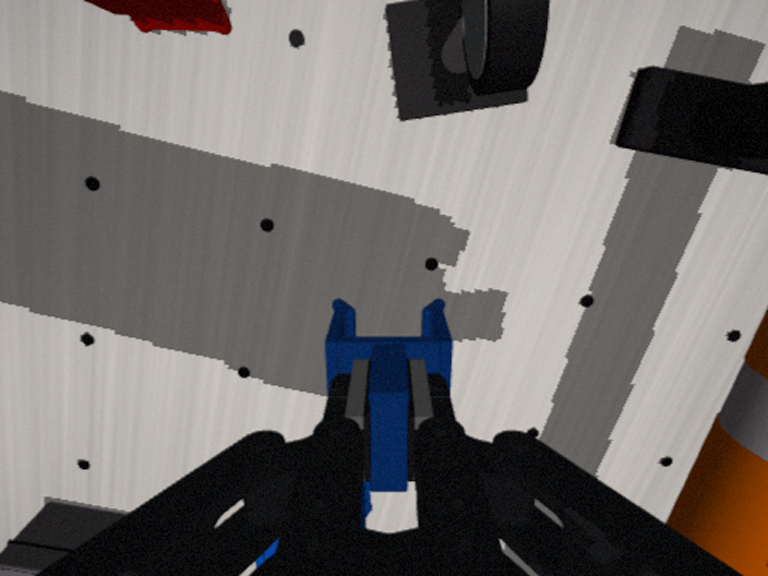

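View pics/s2.png

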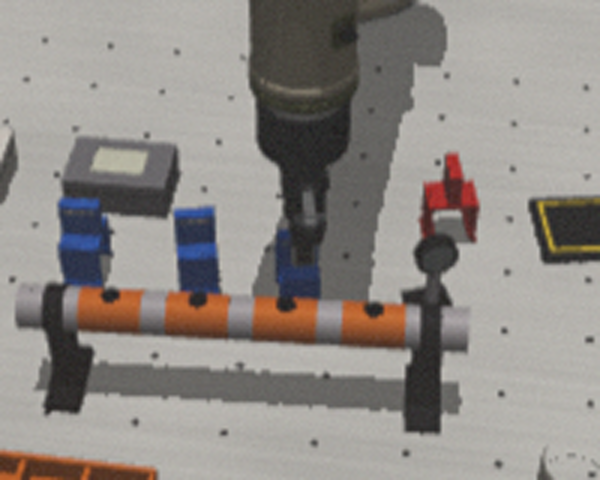

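>>> send_rows(plan=[0, 0, 0.05, 0, 0, 0, 1, 0, 0, 0.1, 0, 0, 0, 1, 0.02, 0, 0.126, 0, 0, -5, 1, 0.06, 0.007, 0.126, 0, 0, -9.7, 1, 0.1, 0.007, 0.126, 0, 0, -9.7, 1, 0.1115, 0.007, 0.126, 0, 0, -9.7, 1, 0.1115, 0.007, 0.126, 0, 0, -9.7, 1, 0.1115, 0.007, 0.126, 0, 0, -9.7, 1])

```text
time: 4.8
position: [0.6741, 0.0489, 0.1796]
eef_rot: [[-0.07, 0.998, -0.0], [0.998, 0.07, 0.001], [0.001, -0.0, -1.0]]
ft_force: [0.0, -0.1, -0.6]
width: 0.0111
```

```bash
python3 - <<'E'
from h import *
st();c=snap('wrist','w3',None,1.5);snap('scene','s3',(150,100,350,260),3)
E
```

```text
t 4.8 p [0.6741 0.0489 0.1796] yaw_y 3.9998208318944135 z [-0.0001  0.0012 -1.    ] w 0.0111 F [ 0.  -0.1 -0.6] q [-24.8  31.7  27.9  74.8 -14.7  77.    6.8]
```

View pics/w3.png

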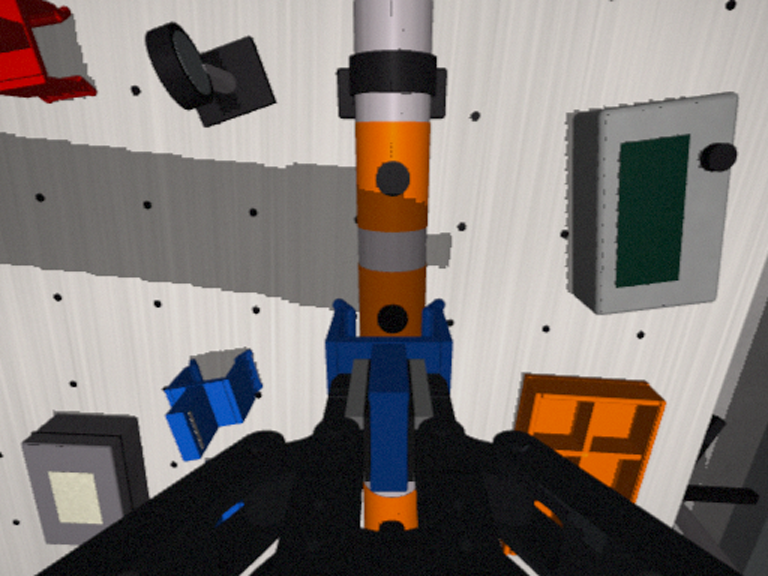

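View pics/s3.png

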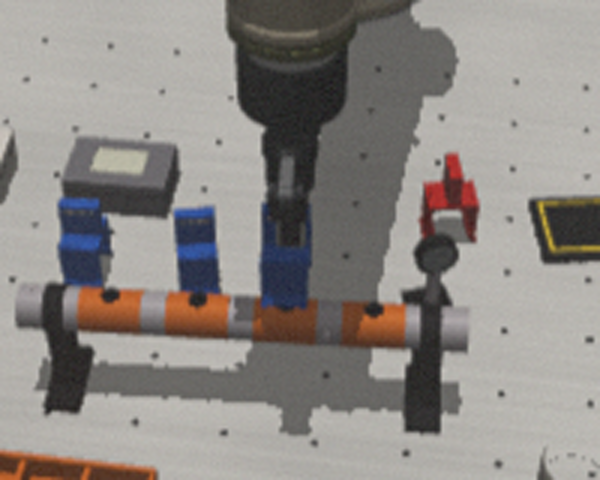

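```bash
python3 - <<'E'
from h import *
c=arm.camera('wrist')
for u,v,z in((392.5,318,.108),(392.5,178,.108),(395.5,400,.108)):print(up(c,u/1.5,v/1.5,z))
for z in(.1504,):
  print('sadd back edge',up(c,389/1.5,338/1.5,z+.0246),'fin top back',up(c,389/1.5,345/1.5,z+.0586),'fin front',up(c,389/1.5,491/1.5,z+.0586),'arms',up(c,327/1.5,340/1.5,z+.02),up(c,451/1.5,340/1.5,z+.02))
E
```

```text
[0.6755 0.0458 0.108 ]
[0.6703 0.1155 0.108 ]
[ 0.6806 -0.0024  0.108 ]
sadd back edge [0.6722 0.0653 0.175 ] fin top back [0.6711 0.0788 0.209 ] fin front [0.6747 0.0287 0.209 ] arms [0.6495 0.0608 0.1704] [0.6952 0.064  0.1704]
```

>>> send_rows(plan=[0.002, -0.001, -0.02, 0, 0, 0, 1, 0.002, -0.001, -0.035, 0, 0, 0, 1, 0.002, -0.001, -0.042, 0, 0, 0, 1, 0.002, -0.001, -0.048, 0, 0, 0, 1, 0.002, -0.001, -0.054, 0, 0, 0, 1, 0.002, -0.001, -0.06, 0, 0, 0, 1, 0.002, -0.001, -0.062, 0, 0, 0, 1, 0.002, -0.001, -0.062, 0, 0, 0, 1])

```text
time: 5.95
position: [0.6758, 0.0481, 0.1185]
eef_rot: [[-0.07, 0.998, 0.0], [0.998, 0.07, 0.002], [0.002, 0.0, -1.0]]
ft_force: [-4.3, 0.6, 8.9]
width: 0.0114
```

```bash
python3 - <<'E'
from h import *
st();c=snap('wrist','w4',None,1.5);snap('scene','s4',(150,100,350,260),3)
E
```

```text
t 5.95 p [0.6758 0.0481 0.1185] yaw_y 4.012289269875145 z [ 0.0002  0.0019 -1.    ] w 0.0114 F [-4.3  0.6  8.9] q [-24.4  34.3  27.   78.8 -15.9  70.5   7.9]
```

View pics/w4.png

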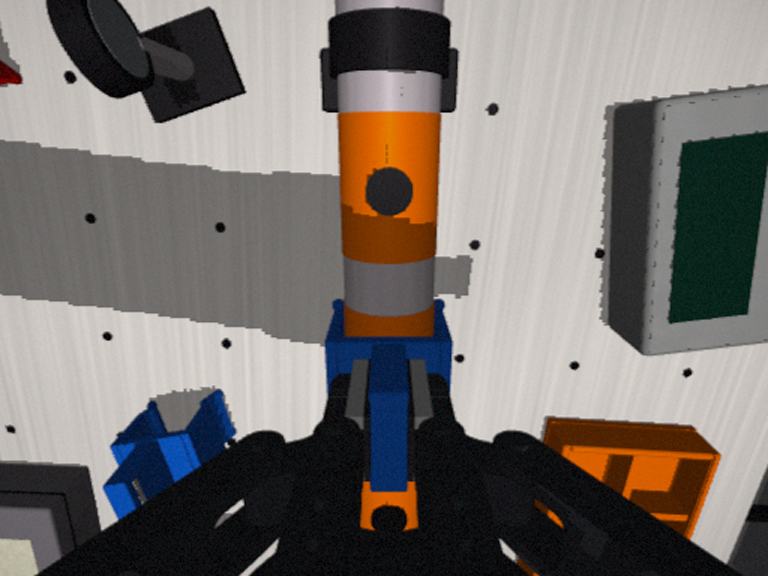

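View pics/s4.png

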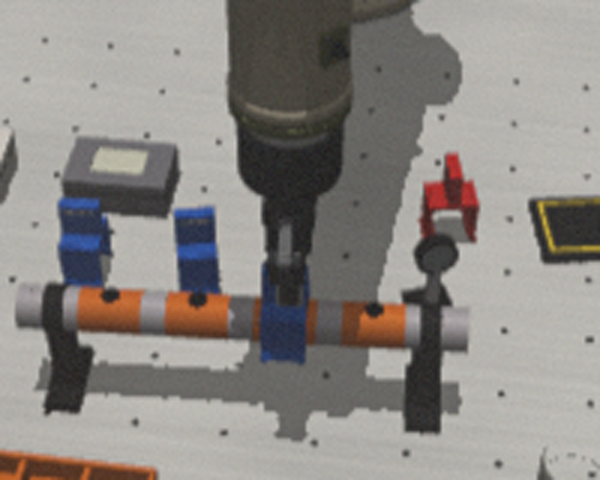

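>>> send_rows(plan=[0, 0, 0, 0, 0, 0, 0.3, 0, 0, 0, 0, 0, 0, 0.3, 0, 0, 0, 0, 0, 0, 0.3, 0, 0, 0.03, 0, 0, 0, 0, 0, 0, 0.08, 0, 0, 0, 0, -0.04, -0.03, 0.12, 0, 0, 5, 0, -0.08, -0.06, 0.12, 0, 0, 9.7, 0, -0.126, -0.08, 0.12, 0, 0, 9.7, 0])

```text
time: 7.05
position: [0.549, -0.0338, 0.2391]
eef_rot: [[-0.237, 0.972, 0.002], [0.972, 0.237, 0.001], [0.001, 0.002, -1.0]]
ft_force: [-1.3, 0.8, 0.4]
width: 0.0855
```

```bash
cat > clips.py <<'E'
from fit import *
import sys
st();c=arm.camera('wrist');f=c['frame'];b=blue(f);vis=f.copy()
for x,y in[(.5503,-.0547),(.5529,-.1562)]:
    u,v=pr(c,[x,y,.0496])
    try:
        m=comp(b,u,v);p,e=fit(c,m,CLIP,x,y);print(p[:2],np.degrees(p[2]),e,m.sum())
        r=render(c,CLIP,p,0,m.shape).astype(np.uint8);cs,_=cv2.findContours(r,0,2);cv2.drawContours(vis,cs,-1,(0,255,255),1)
    except Exception as ex:print(ex,u,v)
cv2.imwrite('pics/'+sys.argv[1]+'.png',cv2.resize(vis,None,fx=1.5,fy=1.5))
E
python3 clips.py f2
```

```text
t 7.05 p [ 0.549  -0.0338  0.2391] yaw_y 13.68744285520402 z [ 0.0016  0.0014 -1.    ] w 0.0855 F [-1.3  0.8  0.4] q [-24.3  13.1  29.4  91.   -6.6  77.6  19.6]
[ 0.55   -0.0549] 14.233863204281 0.13887086307592472 1369
[ 0.5533 -0.1573] 5.078835617187545 0.18245125348189414 1262
```

View pics/f2.png

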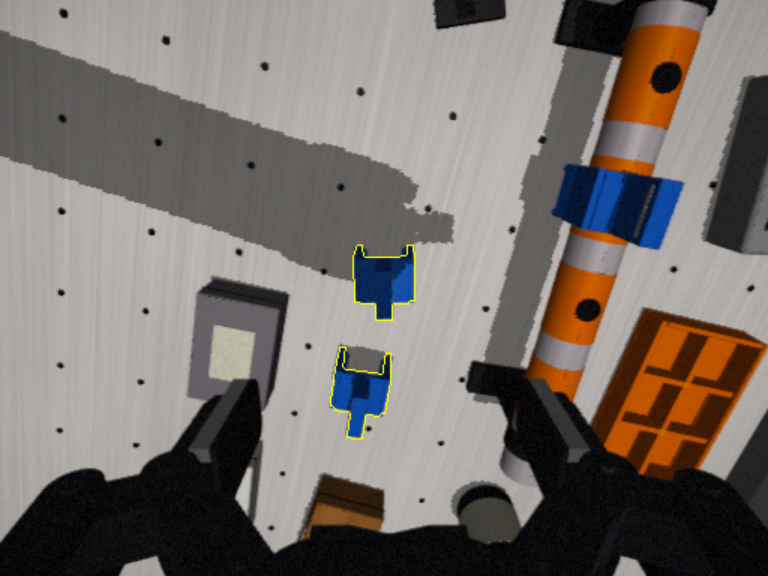

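>>> send_rows(plan=[0.001, -0.019, -0.06, 0, 0, 0, 0, 0.001, -0.02, -0.12, 0, 0, 0, 0, 0.001, -0.02, -0.16, 0, 0, 0, 0, 0.001, -0.02, -0.18, 0, 0, 0, 0, 0.001, -0.02, -0.186, 0, 0, 0, 0, 0.001, -0.02, -0.186, 0, 0, 0, 0.6, 0.001, -0.02, -0.186, 0, 0, 0, 1, 0.001, -0.02, -0.186, 0, 0, 0, 1])

```text
time: 8.1
position: [0.5444, -0.0576, 0.0528]
eef_rot: [[-0.231, 0.973, -0.003], [0.973, 0.231, 0.002], [0.003, -0.002, -1.0]]
ft_force: [-0.6, -0.3, -0.0]
width: 0.0322
```

>>> send_rows(plan=[0, 0, 0, 0, 0, 0, 1, 0, 0, 0, 0, 0, 0, 1, 0, 0, 0, 0, 0, 0, 1])

```text
time: 8.48
position: [0.5444, -0.0576, 0.0528]
eef_rot: [[-0.231, 0.973, -0.003], [0.973, 0.231, 0.002], [0.003, -0.002, -1.0]]
ft_force: [0.4, 0.2, -0.7]
width: 0.0111
```

```bash
python3 - <<'E'
from h import *
st();c=snap('wrist','w5',(128,150,400,340),2.5)
E
```

```text
t 8.47 p [ 0.5444 -0.0576  0.0528] yaw_y 13.338257824504538 z [-0.0026  0.002  -1.    ] w 0.0111 F [ 0.4  0.2 -0.7] q [-19.7  23.4  27.8 104.1 -13.   55.8  26.9]
```

View pics/w5.png

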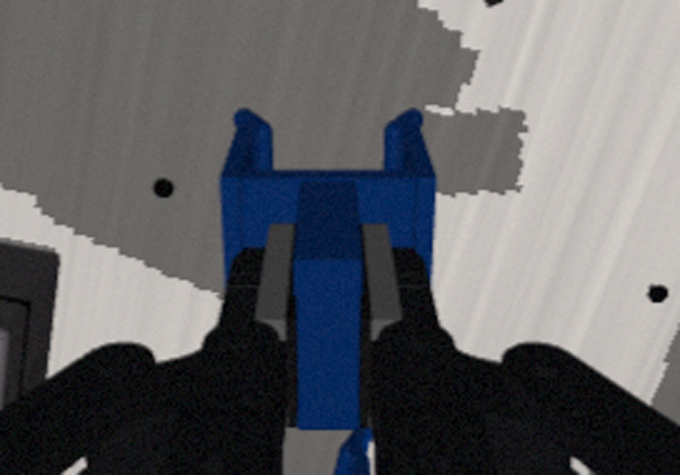

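>>> send_rows(plan=[0, 0, 0.06, 0, 0, 0, 1, 0, 0.01, 0.11, 0, 0, -3, 1, 0.03, 0.02, 0.128, 0, 0, -9.3, 1, 0.08, 0.036, 0.128, 0, 0, -9.3, 1, 0.12, 0.036, 0.128, 0, 0, -9.3, 1, 0.136, 0.036, 0.128, 0, 0, -9.3, 1, 0.136, 0.036, 0.128, 0, 0, -9.3, 1, 0.136, 0.036, 0.128, 0, 0, -9.3, 1])

```text
time: 9.52
position: [0.6797, -0.0219, 0.1806]
eef_rot: [[-0.07, 0.998, -0.003], [0.998, 0.07, 0.002], [0.003, -0.003, -1.0]]
ft_force: [0.4, 0.6, -0.4]
width: 0.011
```

```bash
python3 - <<'E'
from h import *
st();c=snap('wrist','w6',None,1.5)
E
```

```text
t 9.53 p [ 0.6797 -0.0219  0.1806] yaw_y 4.008791569070056 z [-0.003   0.0023 -1.    ] w 0.011 F [ 0.4  0.6 -0.4] q [-19.5  32.7  29.6  73.7 -16.   77.8  13.6]
```

View pics/w6.png

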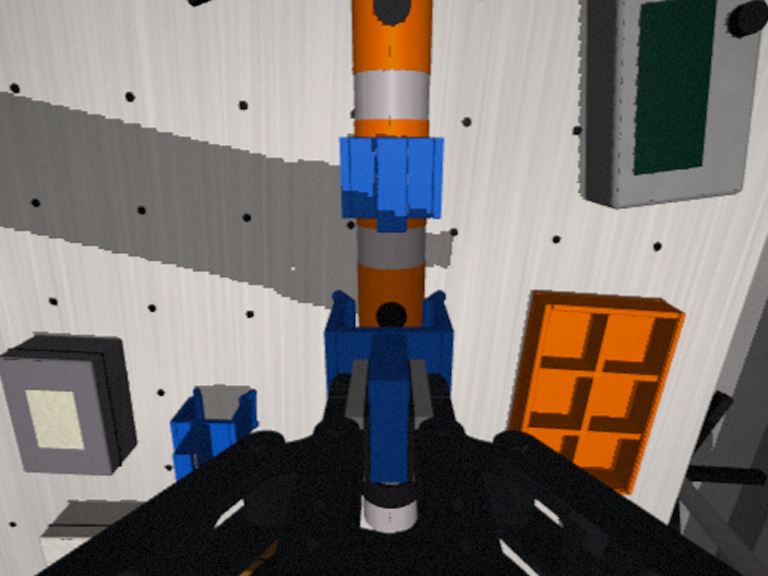

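```bash
cat > chk.py <<'E'
from h import *
import sys
# holeu holev sad_row fin_front_row (1.5x)
hu,hv,sr,fr,dz=map(float,sys.argv[1:])
c=arm.camera('wrist');p=arm.read_state()['position'];oz=p[2]+dz
h=up(c,hu/1.5,hv/1.5,.108);a=up(c,389.5/1.5,sr/1.5,oz+.0246);b=up(c,389/1.5,fr/1.5,oz+.0586)
d=np.array([-.0707,.9975,0]);print('hole',h,'clip by saddle',a-.018*d,'by fin',b+.018*d,'TCP',p)
E
python3 chk.py 391.5 315 328 482 -.0278
```

```text
hole [ 0.6802 -0.0237  0.108 ] clip by saddle [ 0.6788 -0.0188  0.1779] by fin [ 0.6787 -0.0189  0.2119] TCP [ 0.6798 -0.0217  0.1811]
```

>>> send_rows(plan=[0.001, -0.005, -0.02, 0, 0, 0, 1, 0.001, -0.005, -0.035, 0, 0, 0, 1, 0.001, -0.005, -0.042, 0, 0, 0, 1, 0.001, -0.005, -0.049, 0, 0, 0, 1, 0.001, -0.005, -0.055, 0, 0, 0, 1, 0.001, -0.005, -0.061, 0, 0, 0, 1, 0.001, -0.005, -0.0635, 0, 0, 0, 1, 0.001, -0.005, -0.0635, 0, 0, 0, 1])

```text
time: 10.62
position: [0.6804, -0.0264, 0.1173]
eef_rot: [[-0.07, 0.998, -0.003], [0.998, 0.07, 0.003], [0.003, -0.003, -1.0]]
ft_force: [-2.4, 0.8, 3.1]
width: 0.0108
```

```bash
python3 - <<'E'
from h import *
st();c=snap('scene','s6',(150,100,350,260),3)
E
```

```text
t 10.62 p [ 0.6804 -0.0264  0.1173] yaw_y 4.023814531731913 z [-0.0031  0.003  -1.    ] w 0.0108 F [-2.4  0.8  3.1] q [-18.9  35.3  28.7  78.1 -17.2  71.1  15. ]
```

View pics/s6.png

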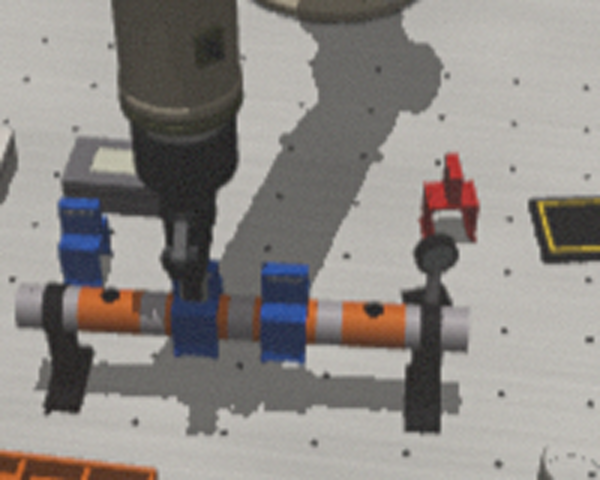

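>>> send_rows(plan=[0, 0, 0, 0, 0, 0, 0.3, 0, 0, 0, 0, 0, 0, 0.3, 0, 0, 0, 0, 0, 0, 0.3, 0, 0, 0.03, 0, 0, 0, 0, 0, 0, 0.08, 0, 0, 0, 0, -0.04, -0.04, 0.12, 0, 0, 0, 0, -0.09, -0.08, 0.12, 0, 0, 0, 0, -0.126, -0.11, 0.12, 0, 0, 0, 0])

```text
time: 11.68
position: [0.553, -0.1384, 0.2383]
eef_rot: [[-0.069, 0.998, -0.001], [0.998, 0.069, 0.003], [0.003, -0.001, -1.0]]
ft_force: [-0.1, -0.6, 0.7]
width: 0.0856
```

```bash
python3 clips.py f3
```

```text
t 11.68 p [ 0.553  -0.1384  0.2383] yaw_y 3.9630683387618495 z [-0.0013  0.0026 -1.    ] w 0.0856 F [-0.1 -0.6  0.7] q [-16.1  16.5  34.   88.   -9.5  78.5  22.7]
attempt to get argmax of an empty sequence 263.0962204541766 92.58288806879555
[ 0.5538 -0.1564] 4.7051121277736 0.14239897370109045 1367
```

View pics/f3.png

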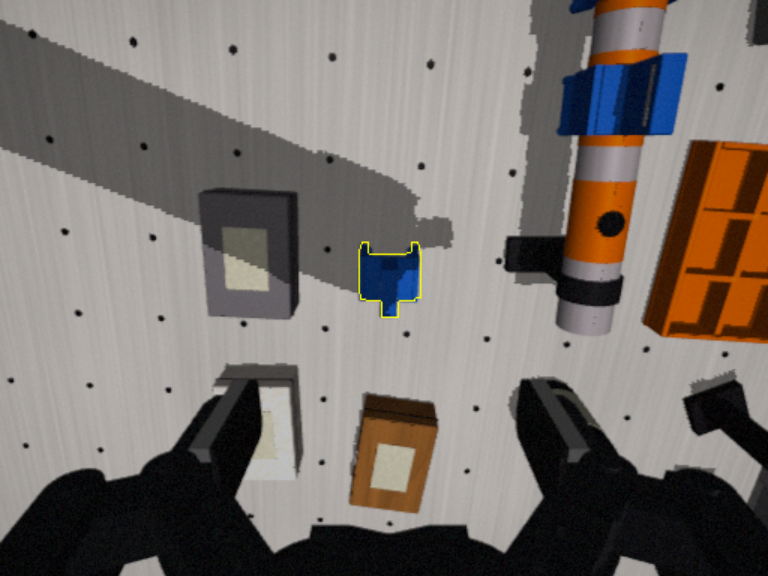

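>>> send_rows(plan=[0.001, -0.017, -0.05, 0, 0, 0.7, 0, 0.001, -0.017, -0.1, 0, 0, 0.7, 0, 0.001, -0.017, -0.14, 0, 0, 0.7, 0, 0.001, -0.017, -0.16, 0, 0, 0.7, 0, 0.001, -0.017, -0.175, 0, 0, 0.7, 0, 0.001, -0.017, -0.185, 0, 0, 0.7, 0, 0.001, -0.017, -0.185, 0, 0, 0.7, 0])

```text
time: 12.6
position: [0.5485, -0.1622, 0.0531]
eef_rot: [[-0.072, 0.997, -0.005], [0.997, 0.072, 0.001], [0.001, -0.004, -1.0]]
ft_force: [0.1, -0.1, -0.3]
width: 0.0854
```

>>> send_rows(plan=[0, 0, 0, 0, 0, 0, 0.6, 0, 0, 0, 0, 0, 0, 1, 0, 0, 0, 0, 0, 0, 1, 0, 0, 0, 0, 0, 0, 1, 0, 0, 0, 0, 0, 0, 1, 0, 0, 0, 0, 0, 0, 1])

```text
time: 13.35
position: [0.5484, -0.1622, 0.053]
eef_rot: [[-0.072, 0.997, -0.005], [0.997, 0.072, 0.001], [0.001, -0.005, -1.0]]
ft_force: [0.4, -0.2, -0.5]
width: 0.0111
```

>>> send_rows(plan=[0, 0, 0.06, 0, 0, 0, 1, 0, 0.01, 0.11, 0, 0, 0, 1, 0.03, 0.02, 0.127, 0, 0, 0, 1, 0.07, 0.045, 0.127, 0, 0, 0, 1, 0.11, 0.063, 0.127, 0, 0, 0, 1, 0.137, 0.063, 0.127, 0, 0, 0, 1, 0.137, 0.063, 0.127, 0, 0, 0, 1, 0.137, 0.063, 0.127, 0, 0, 0, 1])

```text
time: 14.35
position: [0.6847, -0.0999, 0.1797]
eef_rot: [[-0.071, 0.997, -0.006], [0.997, 0.071, 0.001], [0.001, -0.006, -1.0]]
ft_force: [-0.0, -1.3, 0.7]
width: 0.0111
```

```bash
python3 - <<'E'
from h import *
st();c=snap('wrist','w7',None,1.5)
E
```

```text
t 14.35 p [ 0.6847 -0.0999  0.1797] yaw_y 4.086801015898628 z [-0.0057  0.0007 -1.    ] w 0.0111 F [-0.  -1.3  0.7] q [-13.3  34.7  31.1  71.3 -17.4  78.9  20.7]
```

View pics/w7.png

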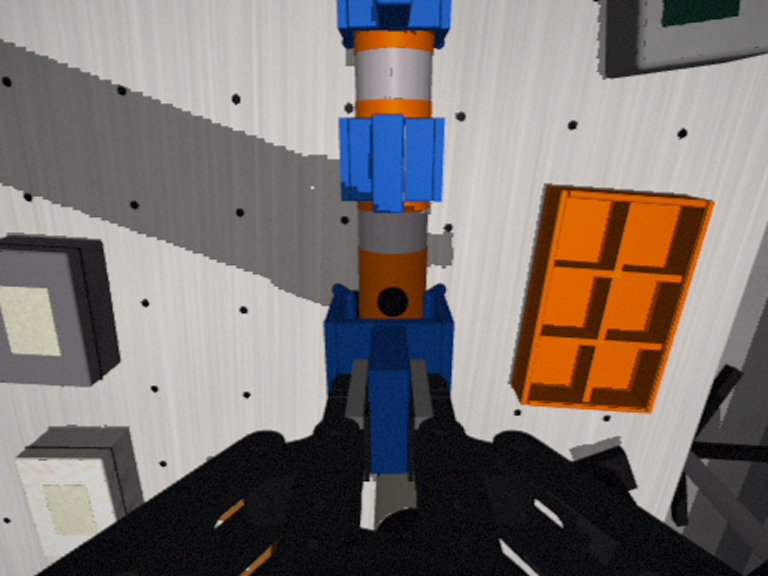

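```bash
python3 chk.py 392.5 301 320 474 -.028
```

```text
hole [ 0.6849 -0.094   0.108 ] clip by saddle [ 0.6836 -0.094   0.1769] by fin [ 0.6836 -0.0942  0.2109] TCP [ 0.6847 -0.0999  0.1803]
```

>>> send_rows(plan=[0.001, 0, -0.02, 0, 0, 0, 1, 0.001, 0, -0.035, 0, 0, 0, 1, 0.001, 0, -0.042, 0, 0, 0, 1, 0.001, 0, -0.049, 0, 0, 0, 1, 0.001, 0, -0.055, 0, 0, 0, 1, 0.001, 0, -0.06, 0, 0, 0, 1, 0.001, 0, -0.063, 0, 0, 0, 1, 0.001, 0, -0.063, 0, 0, 0, 1])

```text
time: 15.45
position: [0.6855, -0.0996, 0.1175]
eef_rot: [[-0.071, 0.997, -0.005], [0.997, 0.071, 0.002], [0.002, -0.005, -1.0]]
ft_force: [-1.3, 0.9, 4.5]
width: 0.011
```

>>> send_rows(plan=[0, 0, 0, 0, 0, 0, 0.3, 0, 0, 0, 0, 0, 0, 0.3, 0, 0, 0, 0, 0, 0, 0.3, 0, 0, 0.03, 0, 0, 0, 0, 0, 0, 0.08, 0, 0, 0, 0, -0.04, -0.03, 0.12, 0, 0, 0, 0, -0.09, -0.08, 0.12, 0, 0, 0, 0, -0.12, -0.1, 0.12, 0, 0, 0, 0])

```text
time: 16.45
position: [0.5636, -0.2025, 0.2384]
eef_rot: [[-0.069, 0.998, -0.004], [0.998, 0.069, 0.0], [0.001, -0.004, -1.0]]
ft_force: [0.6, -1.4, 0.6]
width: 0.0855
```

```bash
python3 - <<'E'
from h import *
st();c=snap('wrist','w8',None,1.5);c=snap('scene','s8',(100,120,360,280),3)
E
```

```text
t 16.45 p [ 0.5636 -0.2025  0.2384] yaw_y 3.9320580235803932 z [-0.0038  0.0005 -1.    ] w 0.0855 F [ 0.6 -1.4  0.6] q [ -9.5  20.8  35.2  83.3 -11.9  79.9  30. ]
```

View pics/w8.png

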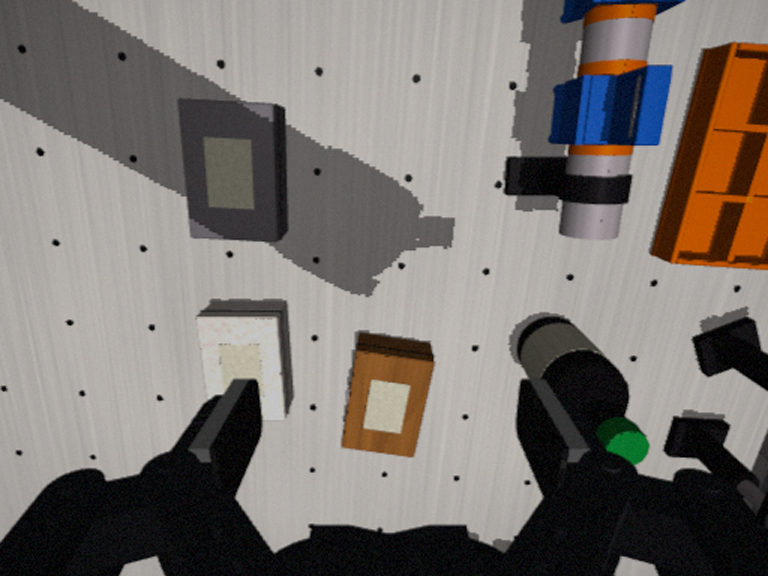

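View pics/s8.png

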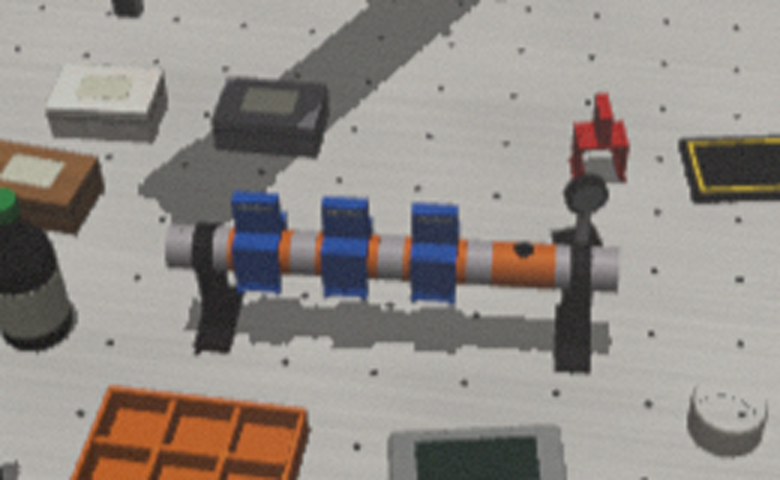

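```bash
cat > rect.py <<'E'
from h import *
import sys
def rect(c,pts,z,s=1.5,off=(0,0)):
    P=np.array([up(c,u/s+off[0],v/s+off[1],z) for u,v in pts])  # order TL,TR,BR,BL in image
    e=[np.linalg.norm(P[i]-P[(i+1)%4]) for i in range(4)]
    d=(P[0]+P[1]-P[2]-P[3])
    print('centre',P.mean(0)[:2],'edges',np.array(e),'yaw of y',np.degrees(np.arctan2(-d[0],d[1])))
E
python3 - <<'E'
from rect import *
c=arm.camera('wrist')
rect(c,[(358,347),(434,357),(413,457),(342,447)],.04)
rect(c,[(178,99),(277,104),(280,241),(191,237)],.04)
f=c['frame'];cv2.imwrite('pics/w9.png',cv2.resize(f[200:320,110:310],None,fx=4,fy=4,interpolation=cv2.INTER_CUBIC))
E
```

```text
centre [ 0.5661 -0.342 ] edges [0.0645 0.103  0.0655 0.1016] yaw of y -5.579473728280578
centre [ 0.4404 -0.1537] edges [0.0692 0.098  0.0685 0.0982] yaw of y 0.5854921357154976
```

View pics/w9.png

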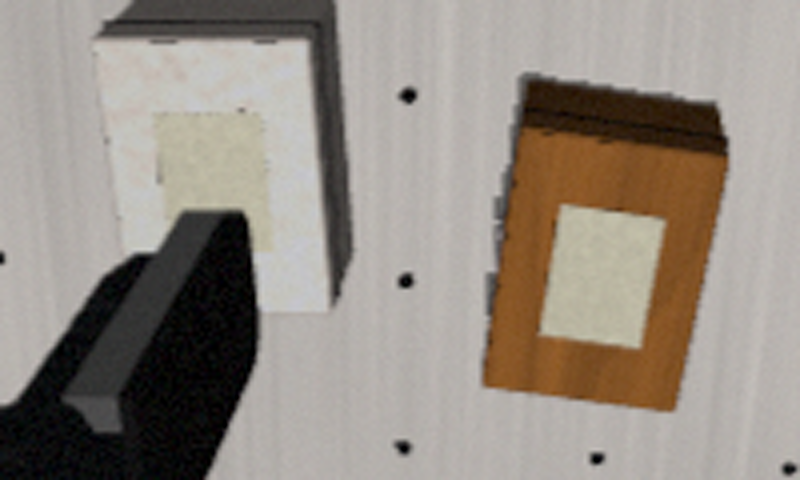

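```bash
python3 - <<'E'
from rect import *
c=arm.camera('wrist')
rect(c,[(523,126),(727,155),(673,411),(484,385)],.04,4,(110,200))
t=arm.camera('top')
cv2.imwrite('pics/t9.png',cv2.resize(t['frame'][180:270,295:425],None,fx=6,fy=6,interpolation=cv2.INTER_CUBIC))
cv2.imwrite('pics/t10.png',cv2.resize(t['frame'][225:285,110:190],None,fx=8,fy=8,interpolation=cv2.INTER_CUBIC))
E
```

```text
centre [ 0.5724 -0.3369] edges [0.065  0.0985 0.0651 0.0981] yaw of y -5.01581652130855
```

View pics/t10.png

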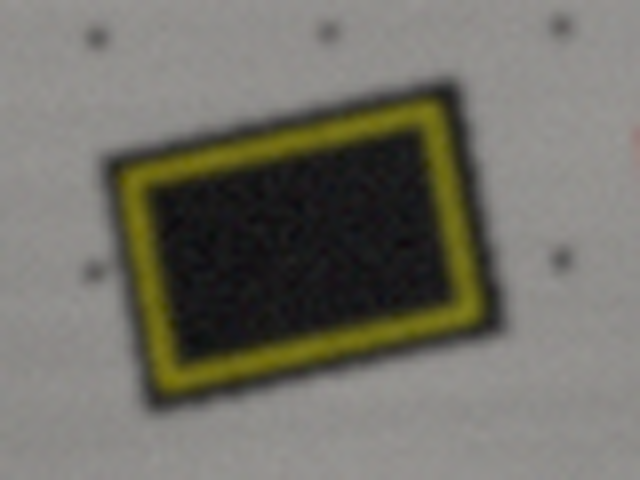

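```bash
sed -i 's#up(c,u/s+off\[0\],v/s+off\[1\],z)#up(c,(u+.5)/s-.5+off[0],(v+.5)/s-.5+off[1],z)#' rect.py
python3 - <<'E'
from rect import *
st();c=arm.camera('wrist');st()
cv2.imwrite('pics/w10.png',cv2.resize(c['frame'][200:320,110:310],None,fx=4,fy=4,interpolation=cv2.INTER_CUBIC))
rect(arm.camera('top'),[(108,158),(455,80),(504,325),(152,406)],.01,8,(110,225))
E
```

```text
t 16.7 p [ 0.5659 -0.1989  0.2376] yaw_y 4.121010907323902 z [-0.0045  0.0024 -1.    ] w 0.0852 F [ 0.5  0.6 -1.1] q [ -9.6  21.   35.   83.1 -12.1  79.9  29.8]
t 16.75 p [ 0.5663 -0.1984  0.2373] yaw_y 4.191837400409967 z [-0.0049  0.0021 -1.    ] w 0.0854 F [ 0.1 -0.1 -0.2] q [ -9.7  21.1  34.9  83.1 -12.1  79.9  29.8]
centre [0.4326 0.3066] edges [0.1126 0.0798 0.1134 0.0799] yaw of y -79.0285841727204
```

View pics/w10.png

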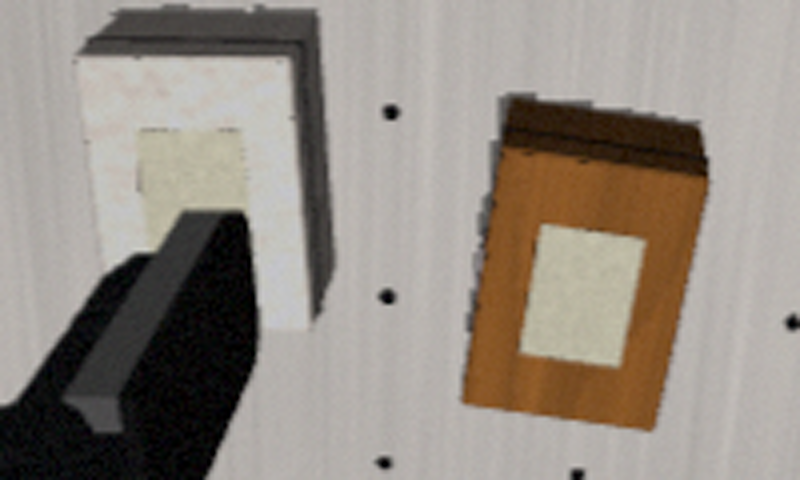

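>>> send_rows(plan=[0, -0.06, 0, 0, 0, 0, 0, 0, -0.07, 0, 0, 0, 0, 0, 0, -0.07, 0, 0, 0, 0, 0, 0, -0.07, 0, 0, 0, 0, 0, 0, -0.07, 0, 0, 0, 0, 0])

```text
time: 17.42
position: [0.5671, -0.2665, 0.237]
eef_rot: [[-0.076, 0.997, -0.005], [0.997, 0.076, 0.003], [0.003, -0.005, -1.0]]
ft_force: [0.1, 0.8, 0.1]
width: 0.0858
```

```bash
python3 - <<'E'
from rect import *
st();c=arm.camera('wrist');st()
f=c['frame'];np.savez('c.npz',**c)
cv2.imwrite('pics/w11.png',cv2.resize(f[100:320,110:400],None,fx=2.7,fy=2.7,interpolation=cv2.INTER_CUBIC))
E
```

```text
t 17.43 p [ 0.5671 -0.2665  0.237 ] yaw_y 4.368274776402904 z [-0.0052  0.0026 -1.    ] w 0.0858 F [0.1 0.8 0.1] q [ -2.7  25.   35.9  78.6 -14.5  81.4  37.2]
t 17.48 p [ 0.567  -0.2668  0.2371] yaw_y 4.3475245070696875 z [-0.0051  0.0025 -1.    ] w 0.0853 F [0.1 0.4 0.3] q [ -2.7  25.   35.9  78.6 -14.5  81.4  37.2]
```

View pics/w11.png

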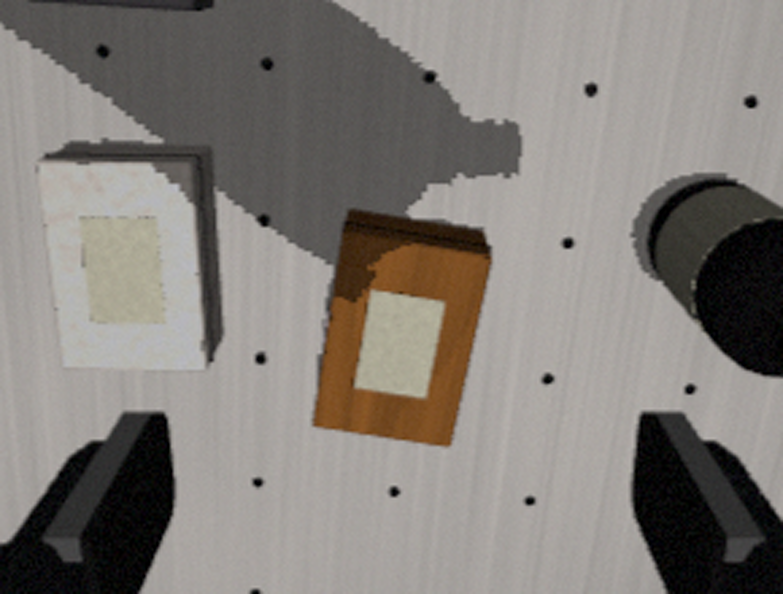

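```bash
python3 - <<'E'
from rect import *
c=dict(np.load('c.npz'))
rect(c,[(344,234),(490,260),(451,447),(314,426)],.04,2.7,(110,100))
rect(c,[(38,158),(196,164),(208,371),(63,367)],.04,2.7,(110,100))
E
```

```text
centre [ 0.5692 -0.3417] edges [0.0655 0.0964 0.0665 0.0972] yaw of y -5.129294057827101
centre [ 0.4452 -0.3141] edges [0.0673 0.0981 0.0674 0.0987] yaw of y 2.9204832303842894
```

>>> send_rows(plan=[0.002, -0.04, -0.04, 0, 0, -5, 0, 0.002, -0.075, -0.08, 0, 0, -9.5, 0, 0.002, -0.075, -0.12, 0, 0, -9.5, 0, 0.002, -0.075, -0.157, 0, 0, -9.5, 0, 0.002, -0.075, -0.157, 0, 0, -9.5, 0, 0.002, -0.075, -0.157, 0, 0, -9.5, 0])

```text
time: 18.23
position: [0.57, -0.3418, 0.0819]
eef_rot: [[0.089, 0.996, -0.003], [0.996, -0.089, 0.002], [0.002, -0.003, -1.0]]
ft_force: [0.0, -0.3, 0.1]
width: 0.0855
```

```bash
python3 - <<'E'
from rect import *
st();c=snap('wrist','w12',None,1.5);st()
np.savez('c.npz',**c)
E
```

```text
t 18.23 p [ 0.57   -0.3418  0.0819] yaw_y -5.110250043885302 z [-0.0029  0.0023 -1.    ] w 0.0855 F [ 0.  -0.3  0.1] q [  4.9  36.6  35.1  83.3 -21.9  67.1  38.2]
t 18.27 p [ 0.5702 -0.3423  0.0825] yaw_y -5.124511010003762 z [-0.0018  0.0017 -1.    ] w 0.0855 F [0.1 0.3 0.3] q [  4.9  36.6  35.2  83.3 -21.9  67.1  38.2]
```

View pics/w12.png

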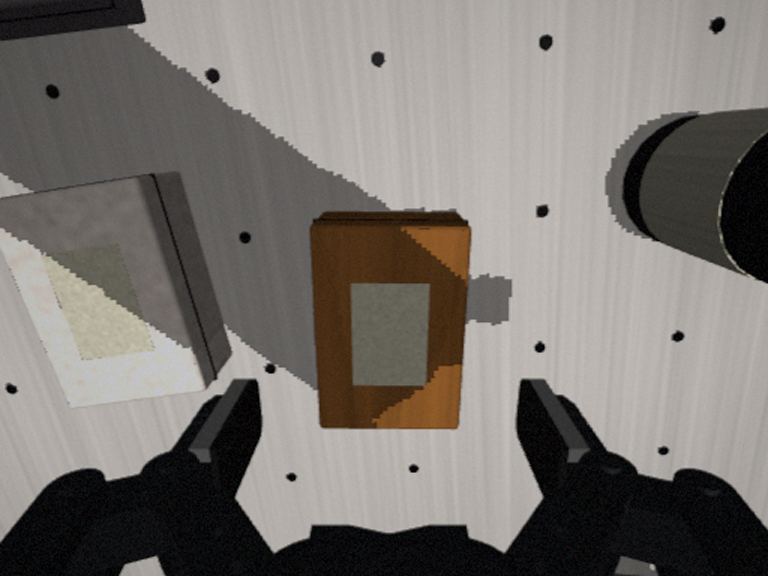

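>>> send_rows(plan=[0, 0, -0.03, 0, 0, 0, 0, 0, 0, -0.055, 0, 0, 0, 0, 0, 0, -0.07, 0, 0, 0, 0, 0, 0, -0.078, 0, 0, 0, 0, 0, 0, -0.078, 0, 0, 0, 0, 0, 0, -0.078, 0, 0, 0, 0.5, 0, 0, -0.078, 0, 0, 0, 1, 0, 0, -0.078, 0, 0, 0, 1], force=60)

```text
time: 19.27
position: [0.571, -0.3428, 0.0059]
eef_rot: [[0.089, 0.996, 0.0], [0.996, -0.089, 0.001], [0.001, 0.0, -1.0]]
ft_force: [0.0, 0.6, 5.7]
width: 0.0674
```

>>> send_rows(plan=[0, 0, 0, 0, 0, 0, 1, 0, 0, 0, 0, 0, 0, 1])

```text
time: 19.52
position: [0.5709, -0.3427, 0.0059]
eef_rot: [[0.089, 0.996, 0.0], [0.996, -0.089, 0.001], [0.001, -0.0, -1.0]]
ft_force: [0.1, 1.0, 0.5]
width: 0.0673
```

```bash
python3 - <<'E'
from rect import *
st();c=snap('wrist','w13',None,1.5);st()
E
```

```text
t 19.52 p [ 0.5709 -0.3427  0.0059] yaw_y -5.119666872323286 z [ 0.      0.0008 -1.    ] w 0.0673 F [0.1 1.  0.5] q [  6.2  41.3  32.9  86.4 -24.6  59.6  40. ]
t 19.57 p [ 0.5709 -0.3428  0.0059] yaw_y -5.123302389004405 z [ 0.      0.0008 -1.    ] w 0.0669 F [ 0.2 -1.1  2.7] q [  6.2  41.3  32.9  86.4 -24.6  59.6  40. ]
```

View pics/w13.png

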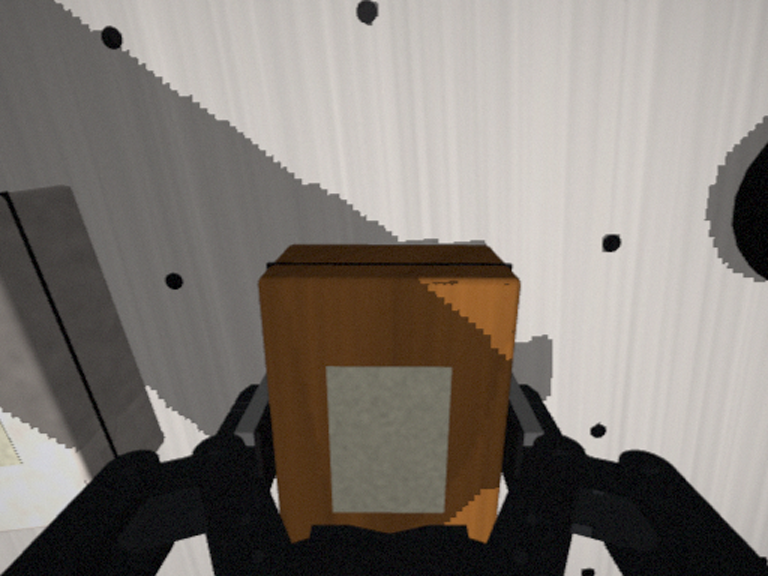

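```bash
cat > off.py <<'E'
from rect import *
import sys
u,v,z=map(float,sys.argv[1:4])
c=arm.camera('wrist');s=arm.read_state();p=s['position'];R=s['eef_rot']
q=up(c,(u+.5)/1.5-.5,(v+.5)/1.5-.5,z);l=R.T@(q-p);print('back edge in tool',l,'case centre tool x',l[0]-.0495)
E
python3 off.py 390 276 .04; python3 - <<'E'
from rect import *
t=arm.camera('top');cv2.imwrite('pics/t11.png',cv2.resize(t['frame'][180:290,100:420],None,fx=2.5,fy=2.5,interpolation=cv2.INTER_CUBIC))
E
```

```text
back edge in tool [ 0.0512 -0.0009 -0.034 ] case centre tool x 0.0017495776008766006
```

View pics/t11.png

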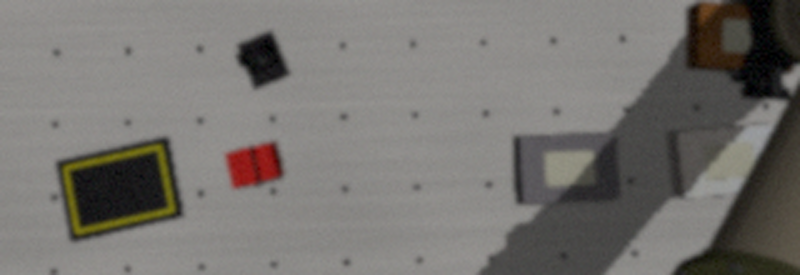

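>>> send_rows(plan=[0, 0, 0.05, 0, 0, 0, 1, 0, 0.02, 0.11, 0, 0, 0, 1, -0.02, 0.06, 0.16, 0, 0, 2, 1, -0.03, 0.12, 0.19, 0, 0, 4, 1, -0.05, 0.18, 0.19, 0, 0, 6, 1, -0.06, 0.24, 0.19, 0, 0, 8, 1, -0.07, 0.3, 0.19, 0, 0, 9, 1, -0.08, 0.34, 0.19, 0, 0, 10, 1])

```text
time: 20.68
position: [0.4899, 0.0003, 0.1957]
eef_rot: [[-0.088, 0.996, -0.0], [0.996, 0.088, 0.002], [0.002, -0.0, -1.0]]
ft_force: [1.3, 0.2, -3.3]
width: 0.0667
```

>>> send_rows(plan=[-0.01, 0.06, 0, 0, 0, 2, 1, -0.03, 0.12, 0, 0, 0, 4, 1, -0.04, 0.17, 0, 0, 0, 6, 1, -0.05, 0.19, 0, 0, 0, 6, 1, -0.05, 0.19, 0, 0, 0, 6, 1, -0.05, 0.19, 0, 0, 0, 6, 1])

```text
time: 21.42
position: [0.4402, 0.1891, 0.1955]
eef_rot: [[-0.19, 0.982, -0.001], [0.982, 0.19, 0.001], [0.001, -0.001, -1.0]]
ft_force: [-0.5, 0.2, -2.8]
width: 0.0674
```

```bash
python3 - <<'E'
from rect import *
st();c=snap('wrist','w14',None,1.5);st();np.savez('c.npz',**c)
E
```

```text
t 21.43 p [0.4402 0.1891 0.1955] yaw_y 10.974976908170412 z [-0.0008  0.0009 -1.    ] w 0.0674 F [-0.5  0.2 -2.8] q [-45.9   4.9  20.1 104.5  -1.9  70.9 -14.2]
t 21.48 p [0.4403 0.1889 0.1956] yaw_y 10.92665131347907 z [-0.0007  0.001  -1.    ] w 0.067 F [-0.5 -0.8 -2. ] q [-45.8   4.9  20.1 104.5  -1.9  70.9 -14.2]
```

View pics/w14.png

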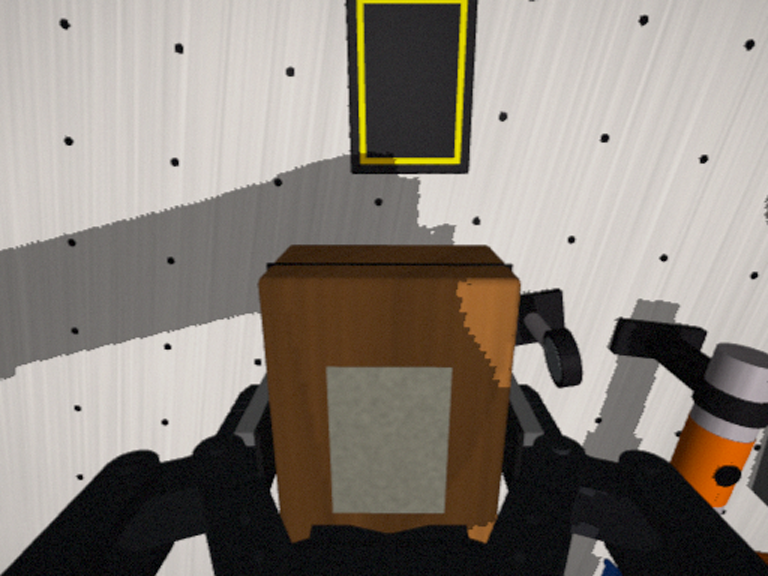

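```bash
python3 - <<'E'
from rect import *
c=dict(np.load('c.npz'))
cv2.imwrite('pics/w15.png',cv2.resize(c['frame'][0:130,215:335],None,fx=4.5,fy=4.5,interpolation=cv2.INTER_CUBIC))
E
```

```text
(no output)
```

View pics/w15.png

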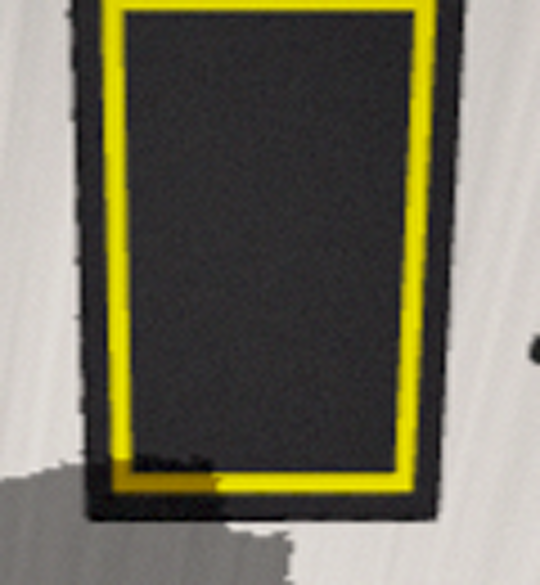

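```bash
python3 - <<'E'
from rect import *
c=dict(np.load('c.npz'))
rect(c,[(124,12),(414,12),(396,471),(132,471)],.01,4.5,(215,0))
E
```

```text
centre [0.4311 0.3079] edges [0.0611 0.0927 0.0614 0.0927] yaw of y 11.224148709287359
```

>>> send_rows(plan=[-0.004, 0.055, 0, 0, 0, 0.2, 1, -0.009, 0.117, 0, 0, 0, 0.2, 1, -0.009, 0.117, -0.05, 0, 0, 0.2, 1, -0.009, 0.117, -0.1, 0, 0, 0.2, 1, -0.009, 0.117, -0.14, 0, 0, 0.2, 1, -0.009, 0.117, -0.155, 0, 0, 0.2, 1, -0.009, 0.117, -0.155, 0, 0, 0.2, 1, -0.009, 0.117, -0.155, 0, 0, 0.2, 1])

```text
time: 22.48
position: [0.4328, 0.3065, 0.0424]
eef_rot: [[-0.192, 0.981, 0.002], [0.981, 0.192, 0.003], [0.003, 0.002, -1.0]]
ft_force: [0.1, 0.9, -2.3]
width: 0.0669
```

```bash
python3 - <<'E'
from rect import *
st()
E
```

```text
t 22.48 p [0.4328 0.3065 0.0424] yaw_y 11.091359637495358 z [ 0.0017  0.003  -1.    ] w 0.0669 F [ 0.1  0.9 -2.3] q [-50.7  20.7  14.4 107.   -6.4  52.9 -22.2]
```

>>> send_rows(plan=[-0.001, 0, -0.012, 0, 0, 0, 1, -0.001, 0, -0.02, 0, 0, 0, 1, -0.001, 0, -0.026, 0, 0, 0, 1, -0.001, 0, -0.026, 0, 0, 0, 1, -0.001, 0, -0.026, 0, 0, 0, 1])

```text
time: 23.1
position: [0.4317, 0.3064, 0.0162]
eef_rot: [[-0.192, 0.981, 0.002], [0.981, 0.192, 0.003], [0.002, 0.002, -1.0]]
ft_force: [0.1, 0.9, -2.6]
width: 0.0673
```

>>> send_rows(plan=[0, 0, 0, 0, 0, 0, 0.5, 0, 0, 0, 0, 0, 0, 0, 0, 0, 0, 0, 0, 0, 0, 0, 0, 0, 0, 0, 0, 0, 0, 0, 0.05, 0, 0, 0, 0, 0, 0, 0.11, 0, 0, 0, 0, 0, 0, 0.17, 0, 0, 0, 0, 0, -0.04, 0.19, 0, 0, 0, 0])

```text
time: 24.1
position: [0.4325, 0.2696, 0.2105]
eef_rot: [[-0.197, 0.98, 0.007], [0.98, 0.197, 0.008], [0.006, 0.008, -1.0]]
ft_force: [-0.1, -1.1, 0.2]
width: 0.0854
```

>>> send_rows(plan=[0, -0.04, 0.02, 0, 0, 0, 0, 0, -0.04, 0.02, 0, 0, 0, 0, 0, -0.04, 0.02, 0, 0, 0, 0])

```text
time: 24.48
position: [0.4323, 0.2302, 0.2304]
eef_rot: [[-0.197, 0.98, 0.007], [0.98, 0.197, 0.008], [0.007, 0.008, -1.0]]
ft_force: [-0.8, 0.1, -0.1]
width: 0.0856
```

```bash
python3 - <<'E'
from rect import *
st();c=snap('wrist','w16',None,1.5);st();np.savez('c.npz',**c)
t=arm.camera('top');cv2.imwrite('pics/t12.png',cv2.resize(t['frame'][100:290,100:420],None,fx=2.5,fy=2.5,interpolation=cv2.INTER_CUBIC))
E
```

```text
t 24.48 p [0.4323 0.2302 0.2304] yaw_y 11.384969535429414 z [ 0.0066  0.0085 -0.9999] w 0.0856 F [-0.8  0.1 -0.1] q [-48.8   4.5  18.3 100.4  -1.7  74.8 -18.7]
t 24.52 p [0.432  0.2305 0.2299] yaw_y 11.44552634031164 z [ 0.0058  0.0077 -1.    ] w 0.0854 F [-1.2  0.3  0.3] q [-48.8   4.5  18.3 100.4  -1.7  74.8 -18.7]
```

View pics/w16.png

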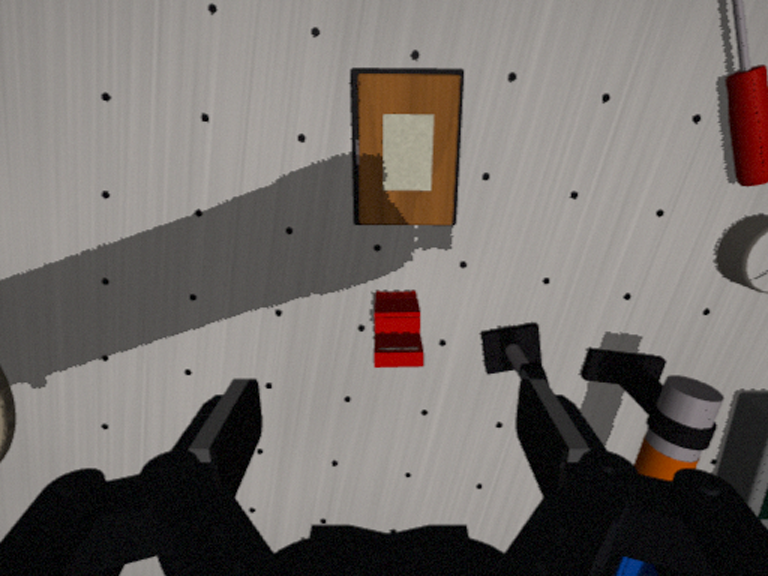

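View pics/t12.png

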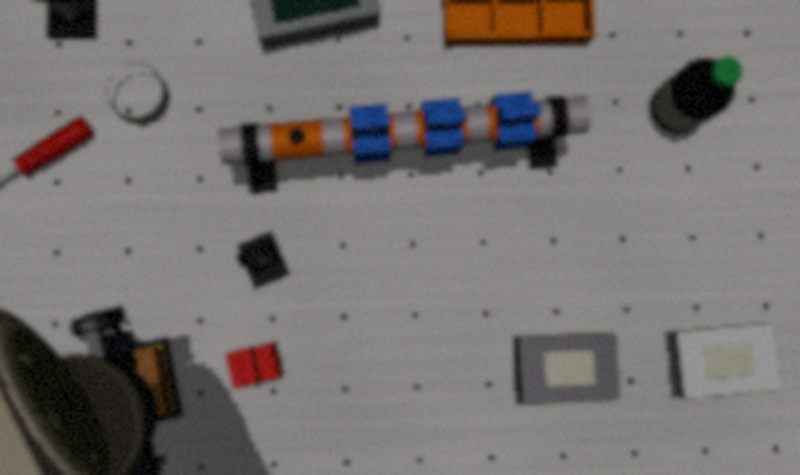

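```bash
python3 - <<'E'
from rect import *
c=dict(np.load('c.npz'))
rect(c,[(357,72),(461,72),(455,224),(357,224)],.05)
t=arm.camera('top')
rect(t,[(521,337),(617,335),(619,401),(522,403)],.04,2.5,(100,100))
rect(t,[(677,330),(774,325),(778,390),(682,397)],.04,2.5,(100,100))
E
```

```text
centre [0.4304 0.3077] edges [0.0677 0.0995 0.0707 0.0993] yaw of y 10.979274276812308
centre [ 0.4405 -0.1511] edges [0.0979 0.0661 0.0982 0.0659] yaw of y -91.32604991551297
centre [ 0.4447 -0.3129] edges [0.1003 0.0656 0.0987 0.0673] yaw of y -89.72482896431175
```

>>> send_rows(plan=[0.02, -0.06, 0.01, 0, 0, -3, 0, 0.04, -0.12, 0.01, 0, 0, -6, 0, 0.05, -0.18, 0.01, 0, 0, -9, 0, 0.04, -0.24, 0.01, 0, 0, -11, 0, 0.02, -0.29, 0.01, 0, 0, -11, 0, 0.01, -0.33, 0.01, 0, 0, -11, 0, 0.01, -0.33, 0.01, 0, 0, -11, 0, 0.01, -0.33, 0.01, 0, 0, -11, 0])

```text
time: 25.62
position: [0.4421, -0.0983, 0.2392]
eef_rot: [[-0.01, 1.0, 0.006], [1.0, 0.01, 0.006], [0.006, 0.006, -1.0]]
ft_force: [0.6, 0.3, -0.7]
width: 0.0855
```

>>> send_rows(plan=[0, 0, 0, 0, 0, 0, 0, 0, 0, 0, 0, 0, 0, 0])

```text
time: 25.88
position: [0.4424, -0.0972, 0.2389]
eef_rot: [[-0.012, 1.0, 0.005], [1.0, 0.012, 0.005], [0.005, 0.005, -1.0]]
ft_force: [-0.2, -1.3, 0.1]
width: 0.0855
```

```bash
python3 - <<'E'
from rect import *
st();c=snap('wrist','w17',None,1.5);st();np.savez('c.npz',**c)
E
```

```text
t 25.88 p [ 0.4424 -0.0972  0.2389] yaw_y 0.6775710856772482 z [ 0.0051  0.0054 -1.    ] w 0.0855 F [-0.2 -1.3  0.1] q [-28.2  -1.4  36.7 104.7   0.5  76.1   9. ]
t 25.93 p [ 0.4424 -0.0975  0.239 ] yaw_y 0.6508942373680261 z [ 0.0054  0.0054 -1.    ] w 0.0853 F [0.  0.7 1.1] q [-28.2  -1.4  36.7 104.7   0.5  76.1   9. ]
```

View pics/w17.png

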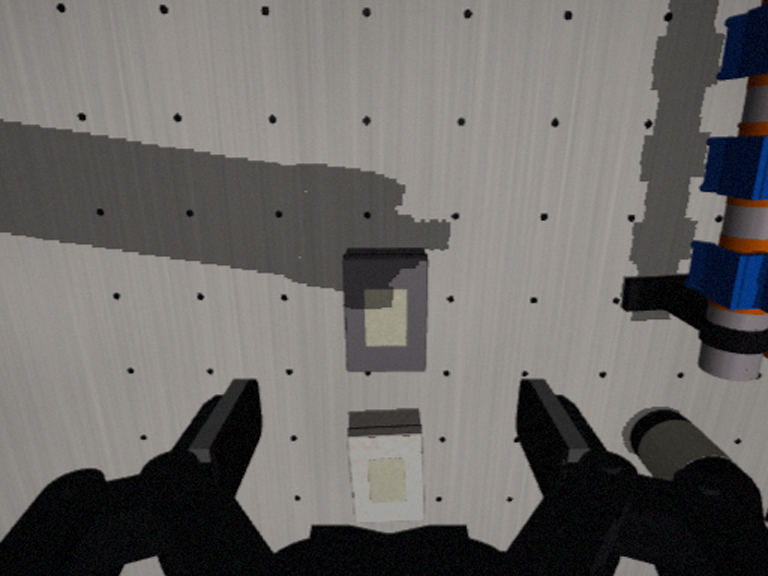

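```bash
python3 - <<'E'
from rect import *
c=dict(np.load('c.npz'))
rect(c,[(343,257),(428,256),(427,371),(347,371)],.04)
rect(c,[(348,434),(422,432),(425,519),(357,522)],.04)
E
```

```text
centre [ 0.441  -0.1499] edges [0.0663 0.1007 0.0681 0.0997] yaw of y 1.305617947730765
centre [ 0.4444 -0.312 ] edges [0.0662 0.099  0.0657 0.1005] yaw of y 3.865388746856936
```

>>> send_rows(plan=[-0.001, -0.03, -0.04, 0, 0, 0.5, 0, -0.001, -0.053, -0.08, 0, 0, 0.5, 0, -0.001, -0.053, -0.12, 0, 0, 0.5, 0, -0.001, -0.053, -0.157, 0, 0, 0.5, 0, -0.001, -0.053, -0.157, 0, 0, 0.5, 0, -0.001, -0.053, -0.157, 0, 0, 0.5, 0])

```text
time: 26.68
position: [0.4422, -0.1506, 0.0832]
eef_rot: [[-0.02, 1.0, 0.006], [1.0, 0.02, 0.005], [0.005, 0.006, -1.0]]
ft_force: [0.2, 0.1, -0.3]
width: 0.0853
```

```bash
python3 - <<'E'
from rect import *
st();c=snap('wrist','w18',None,1.5);st()
E
```

```text
t 26.68 p [ 0.4422 -0.1506  0.0832] yaw_y 1.1625268144132541 z [ 0.0064  0.005  -1.    ] w 0.0853 F [ 0.2  0.1 -0.3] q [-21.3  12.   40.9 115.   -9.9  56.   25.6]
t 26.73 p [ 0.4426 -0.1507  0.0836] yaw_y 1.1687657006131313 z [ 0.0076  0.0051 -1.    ] w 0.0853 F [-0.6 -0.1  1.4] q [-21.3  12.   40.9 115.   -9.9  56.   25.7]
```

View pics/w18.png

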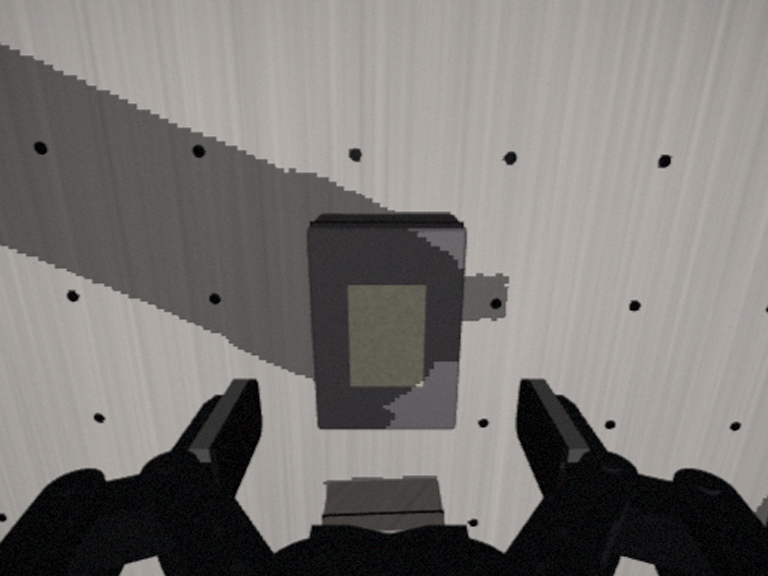

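>>> send_rows(plan=[-0.001, 0, -0.03, -0.3, 0.4, 0, 0, -0.001, 0, -0.055, -0.3, 0.4, 0, 0, -0.001, 0, -0.07, -0.3, 0.4, 0, 0, -0.001, 0, -0.078, -0.3, 0.4, 0, 0, -0.001, 0, -0.078, -0.3, 0.4, 0, 0, -0.001, 0, -0.078, -0.3, 0.4, 0, 0.5, -0.001, 0, -0.078, -0.3, 0.4, 0, 1, -0.001, 0, -0.078, -0.3, 0.4, 0, 1])

```text
time: 27.72
position: [0.4423, -0.1509, 0.0067]
eef_rot: [[-0.02, 1.0, 0.002], [1.0, 0.02, -0.0], [-0.0, 0.002, -1.0]]
ft_force: [-0.9, 0.1, 6.1]
width: 0.0673
```

>>> send_rows(plan=[0, 0, 0, 0, 0, 0, 1, 0, 0, 0, 0, 0, 0, 1])

```text
time: 27.98
position: [0.4424, -0.1508, 0.0068]
eef_rot: [[-0.02, 1.0, 0.003], [1.0, 0.02, 0.0], [0.0, 0.003, -1.0]]
ft_force: [0.1, 1.2, -2.9]
width: 0.0671
```

```bash
python3 - <<'E'
from rect import *
st();c=snap('wrist','w19',None,1.5);st()
E
```

```text
t 27.98 p [ 0.4424 -0.1508  0.0068] yaw_y 1.1669030308075445 z [ 0.0026  0.0001 -1.    ] w 0.0671 F [ 0.1  1.2 -2.9] q [-17.7  20.2  37.9 118.3 -17.   46.6  31.4]
t 28.02 p [ 0.4423 -0.1508  0.0067] yaw_y 1.1716151544304236 z [ 0.0023  0.     -1.    ] w 0.0672 F [ 1.3 -0.5 -2.4] q [-17.7  20.2  37.9 118.3 -17.   46.6  31.4]
```

View pics/w19.png

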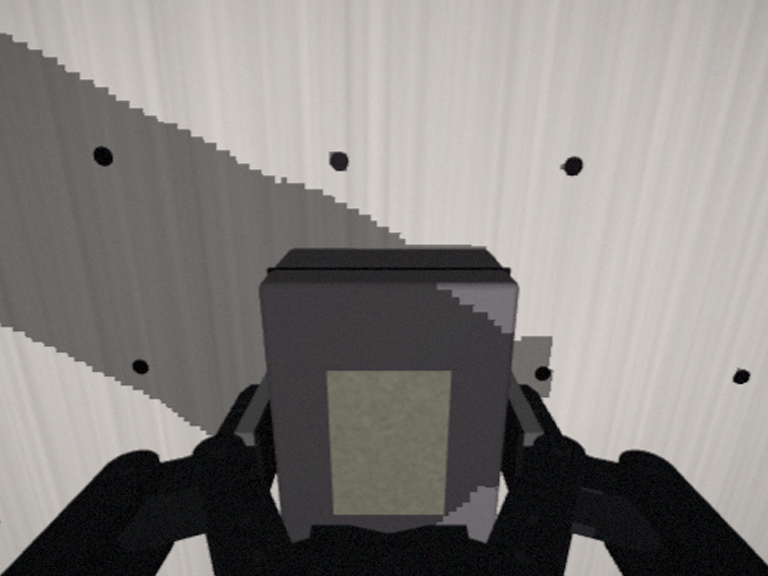

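>>> send_rows(plan=[0, 0, 0.05, 0, 0, 0, 1, 0.01, 0.02, 0.11, 0, 0, 0, 1, 0.02, 0.06, 0.16, 0, 0, 1, 1, 0.03, 0.11, 0.19, 0, 0, 2, 1, 0.04, 0.16, 0.19, 0, 0, 3, 1, 0.03, 0.22, 0.19, 0, 0, 5, 1, 0.03, 0.28, 0.19, 0, 0, 7, 1, 0.02, 0.34, 0.19, 0, 0, 8, 1])

```text
time: 29.02
position: [0.462, 0.1909, 0.1966]
eef_rot: [[-0.16, 0.987, 0.002], [0.987, 0.16, 0.0], [-0.0, 0.003, -1.0]]
ft_force: [0.6, -0.2, -2.8]
width: 0.0671
```

>>> send_rows(plan=[-0.01, 0.06, 0, 0, 0, 1, 1, -0.02, 0.1, 0, 0, 0, 2, 1, -0.025, 0.12, 0, 0, 0, 2, 1, -0.03, 0.12, 0, 0, 0, 2, 1, -0.03, 0.12, 0, 0, 0, 2, 1])

```text
time: 29.65
position: [0.4325, 0.309, 0.1965]
eef_rot: [[-0.192, 0.981, 0.002], [0.981, 0.192, -0.0], [-0.001, 0.002, -1.0]]
ft_force: [0.1, -1.1, -1.7]
width: 0.0671
```

```bash
python3 - <<'E'
from rect import *
st();c=snap('scene','s19',(150,100,400,260),3)
E
```

```text
t 29.65 p [0.4325 0.309  0.1965] yaw_y 11.040484579147678 z [ 0.0024 -0.0004 -1.    ] w 0.0671 F [ 0.1 -1.1 -1.7] q [-57.5  11.7  21.4  97.2  -4.4  71.8 -24.1]
```

View pics/s19.png

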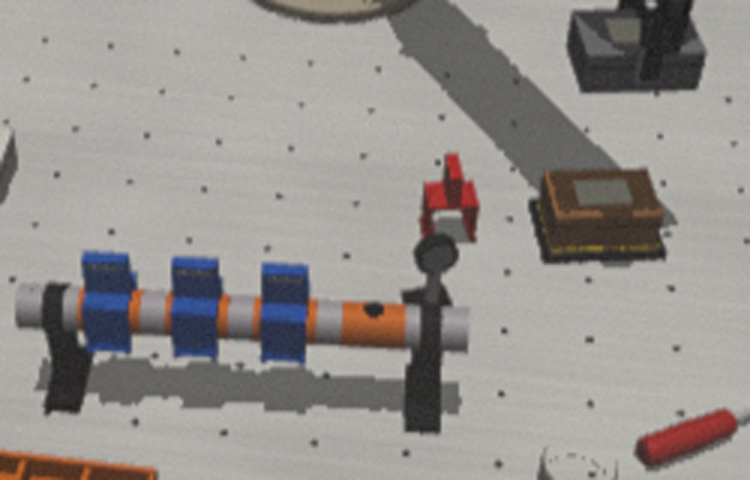

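>>> send_rows(plan=[-0.0015, -0.001, -0.05, 0, 0, 0, 1, -0.0015, -0.001, -0.09, 0, 0, 0, 1, -0.0015, -0.001, -0.12, 0, 0, 0, 1, -0.0015, -0.001, -0.12, 0, 0, 0, 1, -0.0015, -0.001, -0.12, 0, 0, 0, 1])

```text
time: 30.32
position: [0.4326, 0.3075, 0.0782]
eef_rot: [[-0.189, 0.982, 0.004], [0.982, 0.189, 0.001], [0.0, 0.004, -1.0]]
ft_force: [0.5, -0.1, -2.9]
width: 0.067
```

>>> send_rows(plan=[-0.0015, 0, -0.01, 0, 0.2, 0.2, 1, -0.0015, 0, -0.017, 0, 0.2, 0.2, 1, -0.0015, 0, -0.0205, 0, 0.2, 0.2, 1, -0.0015, 0, -0.0205, 0, 0.2, 0.2, 1, -0.0015, 0, -0.0205, 0, 0.2, 0.2, 1])

```text
time: 30.95
position: [0.4312, 0.3076, 0.0578]
eef_rot: [[-0.193, 0.981, 0.001], [0.981, 0.193, 0.001], [0.001, 0.001, -1.0]]
ft_force: [0.5, 0.3, -2.5]
width: 0.0674
```

>>> send_rows(plan=[0, 0, 0, 0, 0, 0, 0.5, 0, 0, 0, 0, 0, 0, 0, 0, 0, 0, 0, 0, 0, 0, 0, 0, 0, 0, 0, 0, 0, 0, 0, 0.05, 0, 0, 0, 0, 0, 0, 0.1, 0, 0, 0, 0, 0, 0, 0.15, 0, 0, 0, 0, 0, -0.06, 0.17, 0, 0, 0, 0])

```text
time: 31.95
position: [0.4314, 0.2522, 0.2307]
eef_rot: [[-0.2, 0.98, 0.005], [0.98, 0.2, 0.005], [0.004, 0.006, -1.0]]
ft_force: [1.2, -1.6, 0.3]
width: 0.0854
```

>>> send_rows(plan=[0, -0.05, 0, 0, 0, 0, 0, 0, -0.05, 0, 0, 0, 0, 0, 0, -0.05, 0, 0, 0, 0, 0])

```text
time: 32.33
position: [0.4313, 0.2028, 0.2308]
eef_rot: [[-0.2, 0.98, 0.005], [0.98, 0.2, 0.005], [0.004, 0.006, -1.0]]
ft_force: [0.0, 0.1, -0.8]
width: 0.0855
```

```bash
python3 - <<'E'
from rect import *
st();c=snap('wrist','w20',None,1.5);st();np.savez('c.npz',**c)
t=arm.camera('top');cv2.imwrite('pics/t13.png',cv2.resize(t['frame'][100:290,100:420],None,fx=2.5,fy=2.5,interpolation=cv2.INTER_CUBIC))
E
```

```text
t 32.33 p [0.4313 0.2028 0.2308] yaw_y 11.551052213296096 z [ 0.0049  0.0054 -1.    ] w 0.0855 F [ 0.   0.1 -0.8] q [-53.    2.7  25.1 102.2  -1.4  74.9 -16. ]
t 32.38 p [0.4311 0.2033 0.2305] yaw_y 11.616607546827472 z [ 0.0046  0.0049 -1.    ] w 0.0851 F [0.5 0.2 0.9] q [-53.    2.8  25.1 102.2  -1.4  74.9 -16. ]
```

View pics/w20.png

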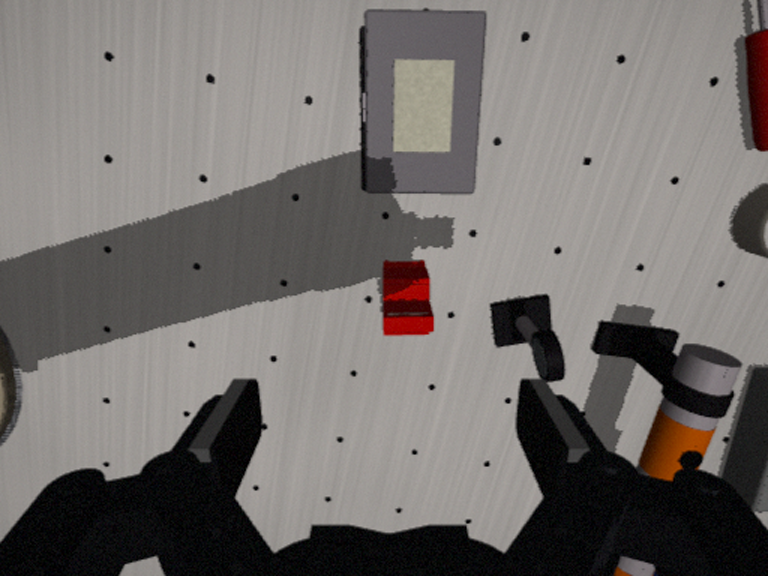

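View pics/t13.png

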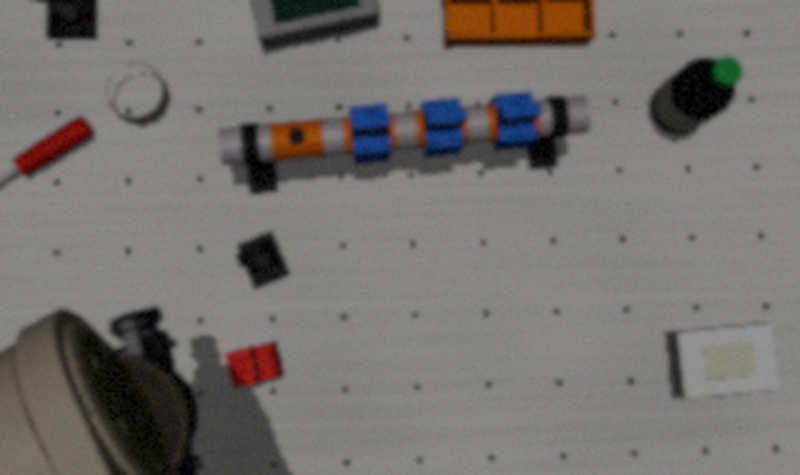

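```bash
python3 - <<'E'
from rect import *
c=dict(np.load('c.npz'))
rect(c,[(366,11),(486,12),(474,193),(366,192)],.09)
E
```

```text
centre [0.4304 0.3065] edges [0.066  0.0979 0.0669 0.0976] yaw of y 10.908284232623883
```

>>> send_rows(plan=[0.02, -0.06, 0.01, 0, 0, -2, 0, 0.04, -0.12, 0.01, 0, 0, -4, 0, 0.05, -0.18, 0.01, 0, 0, -6, 0, 0.05, -0.24, 0.01, 0, 0, -8, 0, 0.04, -0.3, 0.01, 0, 0, -8, 0, 0.03, -0.36, 0.01, 0, 0, -8, 0, 0.02, -0.42, 0.01, 0, 0, -8, 0, 0.014, -0.45, 0.01, 0, 0, -8, 0])

```text
time: 33.42
position: [0.4445, -0.2491, 0.2404]
eef_rot: [[-0.062, 0.998, 0.005], [0.998, 0.062, 0.002], [0.002, 0.005, -1.0]]
ft_force: [-0.4, -0.4, 0.4]
width: 0.0854
```

>>> send_rows(plan=[0, -0.01, 0, 0, 0, 0, 0, 0, -0.01, 0, 0, 0, 0, 0, 0, -0.01, 0, 0, 0, 0, 0, 0, -0.01, 0, 0, 0, 0, 0])

```text
time: 33.92
position: [0.4452, -0.2576, 0.2403]
eef_rot: [[-0.064, 0.998, 0.005], [0.998, 0.064, 0.003], [0.002, 0.005, -1.0]]
ft_force: [0.9, 0.3, -0.2]
width: 0.0857
```

```bash
python3 - <<'E'
from rect import *
st();c=snap('wrist','w21',None,1.5);st();np.savez('c.npz',**c)
E
```

```text
t 33.92 p [ 0.4452 -0.2576  0.2403] yaw_y 3.6849384258626077 z [ 0.0046  0.0028 -1.    ] w 0.0857 F [ 0.9  0.3 -0.2] q [-18.4  10.   51.6  96.8  -8.3  77.   38.3]
t 33.98 p [ 0.4451 -0.2579  0.2404] yaw_y 3.6623534216887887 z [ 0.0047  0.0027 -1.    ] w 0.0855 F [-0.1 -0.5 -0.7] q [-18.4  10.   51.6  96.8  -8.3  77.   38.3]
```

View pics/w21.png

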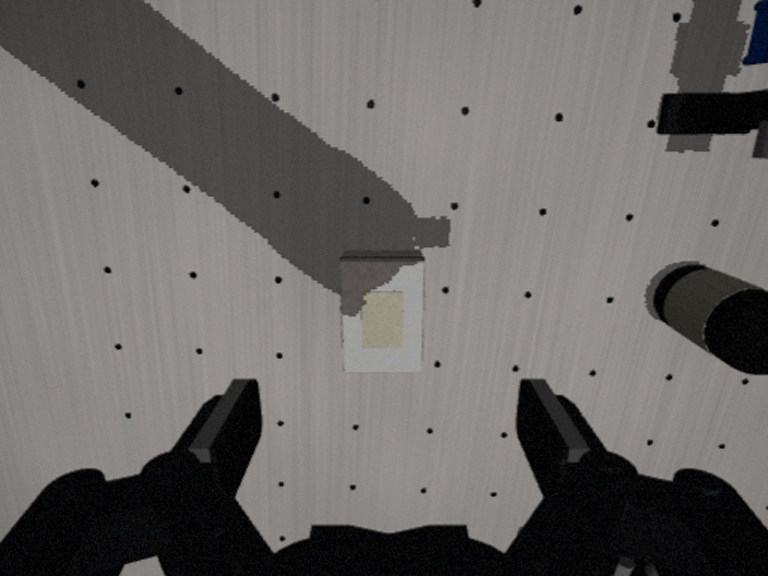

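```bash
python3 - <<'E'
from rect import *
c=dict(np.load('c.npz'))
rect(c,[(340,260),(424,260),(422,372),(344,371)],.04)
E
```

```text
centre [ 0.4436 -0.3133] edges [0.066  0.0989 0.0667 0.0979] yaw of y 3.937886973377915
```

>>> send_rows(plan=[-0.002, -0.03, -0.04, -0.1, 0.2, 0.2, 0, -0.002, -0.055, -0.08, -0.1, 0.2, 0.2, 0, -0.002, -0.055, -0.12, -0.1, 0.2, 0.2, 0, -0.002, -0.055, -0.157, -0.1, 0.2, 0.2, 0, -0.002, -0.055, -0.157, -0.1, 0.2, 0.2, 0, -0.002, -0.055, -0.157, -0.1, 0.2, 0.2, 0])

```text
time: 34.72
position: [0.4438, -0.3131, 0.0848]
eef_rot: [[-0.068, 0.998, 0.002], [0.998, 0.068, 0.0], [0.0, 0.003, -1.0]]
ft_force: [1.0, 0.7, 0.2]
width: 0.0853
```

```bash
python3 - <<'E'
from rect import *
st();c=snap('wrist','w22',None,1.5);st()
E
```

```text
t 34.73 p [ 0.4438 -0.3131  0.0848] yaw_y 3.8855561593796177 z [ 0.0025  0.0002 -1.    ] w 0.0853 F [1.  0.7 0.2] q [ -6.6  24.7  48.4 104.  -21.1  60.6  53.7]
t 34.77 p [ 0.4441 -0.3134  0.0852] yaw_y 3.8844362220942346 z [ 0.0036 -0.0001 -1.    ] w 0.0852 F [ 0.1 -0.5  0.8] q [ -6.6  24.7  48.4 104.  -21.2  60.6  53.7]
```

View pics/w22.png

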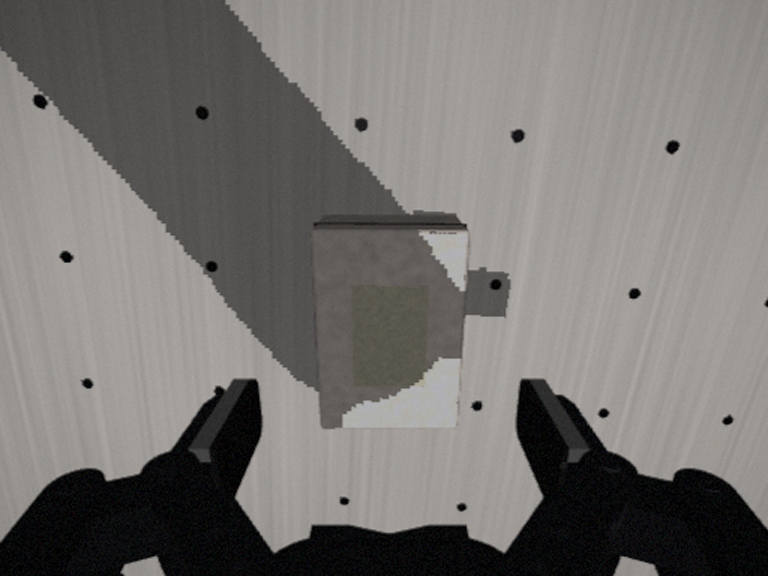

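Centred and aligned; descend and grip.

>>> send_rows(plan=[0, 0, -0.03, 0, 0.2, 0, 0, 0, 0, -0.055, 0, 0.2, 0, 0, 0, 0, -0.07, 0, 0.2, 0, 0, 0, 0, -0.079, 0, 0.2, 0, 0, 0, 0, -0.079, 0, 0.2, 0, 0, 0, 0, -0.079, 0, 0.2, 0, 0.5, 0, 0, -0.079, 0, 0.2, 0, 1, 0, 0, -0.079, 0, 0.2, 0, 1])

```text
time: 35.78
position: [0.4447, -0.3139, 0.0073]
eef_rot: [[-0.068, 0.998, 0.002], [0.998, 0.068, -0.001], [-0.001, 0.002, -1.0]]
ft_force: [-1.5, 0.2, 6.2]
width: 0.0674
```

>>> send_rows(plan=[0, 0, 0, 0, 0, 0, 1, 0, 0, 0, 0, 0, 0, 1])

```text
time: 36.02
position: [0.4447, -0.3138, 0.0074]
eef_rot: [[-0.068, 0.998, 0.002], [0.998, 0.068, -0.001], [-0.001, 0.002, -1.0]]
ft_force: [0.8, -0.2, -1.5]
width: 0.0671
```

```bash
python3 - <<'E'
from rect import *
st();c=snap('wrist','w23',None,1.5);st()
E
```

```text
t 36.02 p [ 0.4447 -0.3138  0.0074] yaw_y 3.884668531294872 z [ 0.0016 -0.0007 -1.    ] w 0.0671 F [ 0.8 -0.2 -1.5] q [ -2.8  31.2  44.1 107.1 -27.   52.6  57.9]
t 36.08 p [ 0.4447 -0.3138  0.0074] yaw_y 3.8839519182575404 z [ 0.0016 -0.0006 -1.    ] w 0.0668 F [-0.2  0.  -1.1] q [ -2.8  31.2  44.1 107.1 -27.   52.6  57.9]
```

View pics/w23.png

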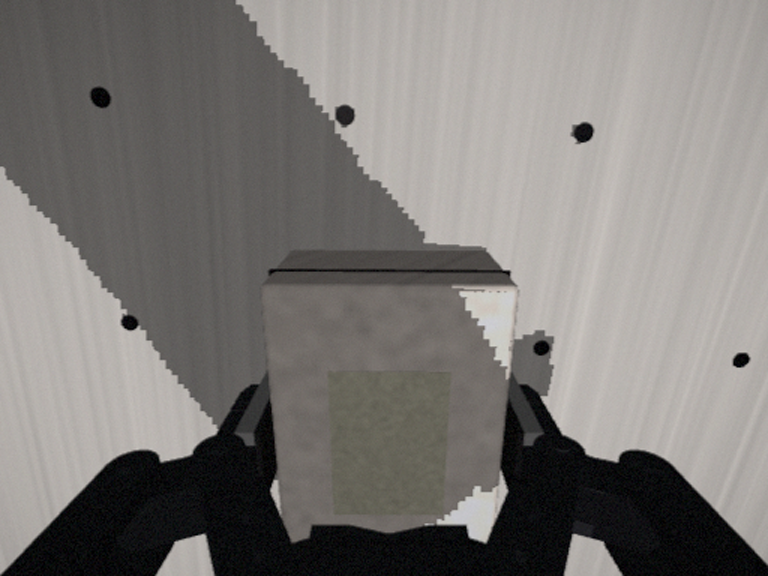

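>>> send_rows(plan=[0, 0, 0.05, 0, 0, 0, 1, 0.01, 0.02, 0.11, 0, 0, 0, 1, 0.02, 0.06, 0.16, 0, 0, 1, 1, 0.03, 0.12, 0.2, 0, 0, 1, 1, 0.04, 0.18, 0.2, 0, 0, 2, 1, 0.04, 0.24, 0.2, 0, 0, 2, 1, 0.04, 0.3, 0.2, 0, 0, 3, 1, 0.04, 0.36, 0.2, 0, 0, 3, 1])

```text
time: 37.08
position: [0.4842, 0.0456, 0.2075]
eef_rot: [[-0.12, 0.993, 0.002], [0.993, 0.12, 0.0], [-0.0, 0.002, -1.0]]
ft_force: [1.8, 0.5, -2.9]
width: 0.0671
```

>>> send_rows(plan=[0, 0.06, 0, 0, 0, 1, 1, -0.01, 0.12, 0, 0, 0, 2, 1, -0.03, 0.18, 0, 0, 0, 3, 1, -0.04, 0.22, 0, 0, 0, 4, 1, -0.054, 0.262, 0, 0, 0, 4.2, 1, -0.054, 0.262, 0, 0, 0, 4.2, 1, -0.054, 0.262, 0, 0, 0, 4.2, 1])

```text
time: 37.95
position: [0.4303, 0.3069, 0.2071]
eef_rot: [[-0.192, 0.981, 0.002], [0.981, 0.192, -0.001], [-0.001, 0.001, -1.0]]
ft_force: [0.5, 1.1, -3.6]
width: 0.0669
```

```bash
python3 - <<'E'
from rect import *
st();c=snap('scene','s23',(150,100,400,260),3)
E
```

```text
t 37.95 p [0.4303 0.3069 0.2071] yaw_y 11.06626615139108 z [ 0.0017 -0.0008 -1.    ] w 0.0669 F [ 0.5  1.1 -3.6] q [-65.6  11.4  30.8  97.1  -6.   73.1 -22.5]
```

View pics/s23.png

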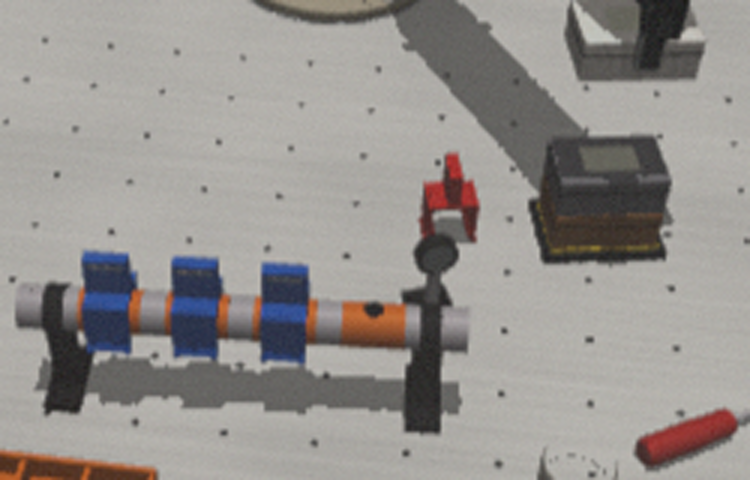

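>>> send_rows(plan=[0.0005, 0.0005, -0.04, 0, 0, 0, 1, 0.0005, 0.0005, -0.07, 0, 0, 0, 1, 0.0005, 0.0005, -0.09, 0, 0, 0, 1, 0.0005, 0.0005, -0.09, 0, 0, 0, 1, 0.0005, 0.0005, -0.09, 0, 0, 0, 1])

```text
time: 38.62
position: [0.4321, 0.3063, 0.1183]
eef_rot: [[-0.189, 0.982, 0.003], [0.982, 0.189, 0.0], [-0.0, 0.003, -1.0]]
ft_force: [0.9, 0.7, -2.8]
width: 0.0672
```

>>> send_rows(plan=[-0.001, 0.001, -0.01, 0, 0.2, 0.2, 1, -0.001, 0.001, -0.017, 0, 0.2, 0.2, 1, -0.001, 0.001, -0.0205, 0, 0.2, 0.2, 1, -0.001, 0.001, -0.0205, 0, 0.2, 0.2, 1, -0.001, 0.001, -0.0205, 0, 0.2, 0.2, 1])

```text
time: 39.25
position: [0.431, 0.3074, 0.0978]
eef_rot: [[-0.193, 0.981, -0.001], [0.981, 0.193, 0.0], [0.0, -0.001, -1.0]]
ft_force: [0.5, 0.0, -2.9]
width: 0.0671
```

>>> send_rows(plan=[0, 0, 0, 0, 0, 0, 0.5, 0, 0, 0, 0, 0, 0, 0, 0, 0, 0, 0, 0, 0, 0, 0, 0, 0, 0, 0, 0, 0, 0, 0, 0.05, 0, 0, 0, 0, 0, 0, 0.1, 0, 0, 0, 0, 0, 0, 0.13, 0, 0, 0, 0, 0, -0.06, 0.13, 0, 0, 0, 0])

```text
time: 40.25
position: [0.4316, 0.2514, 0.2303]
eef_rot: [[-0.2, 0.98, 0.004], [0.98, 0.2, 0.004], [0.003, 0.004, -1.0]]
ft_force: [1.9, -1.2, -1.0]
width: 0.0852
```

>>> send_rows(plan=[0.01, -0.06, 0, 0, 0, 0, 0, 0.02, -0.08, 0, 0, 0, 0, 0, 0.02, -0.08, 0, 0, 0, 0, 0, 0.02, -0.08, 0, 0, 0, 0, 0])

```text
time: 40.75
position: [0.4512, 0.1724, 0.2303]
eef_rot: [[-0.201, 0.98, 0.003], [0.98, 0.201, 0.004], [0.003, 0.004, -1.0]]
ft_force: [1.0, 0.8, 0.5]
width: 0.0851
```

```bash
python3 - <<'E'
from rect import *
st();c=snap('wrist','w24',None,1.5);np.savez('c.npz',**c);snap('scene','s24',(60,100,400,290),2.3)
t=arm.camera('top');cv2.imwrite('pics/t14.png',cv2.resize(t['frame'][100:290,100:420],None,fx=2.5,fy=2.5,interpolation=cv2.INTER_CUBIC))
E
```

```text
t 40.75 p [0.4512 0.1724 0.2303] yaw_y 11.586030563375461 z [ 0.0035  0.0038 -1.    ] w 0.0851 F [1.  0.8 0.5] q [-59.    3.8  36.5 101.7  -2.5  75.  -10.4]
```

View pics/w24.png

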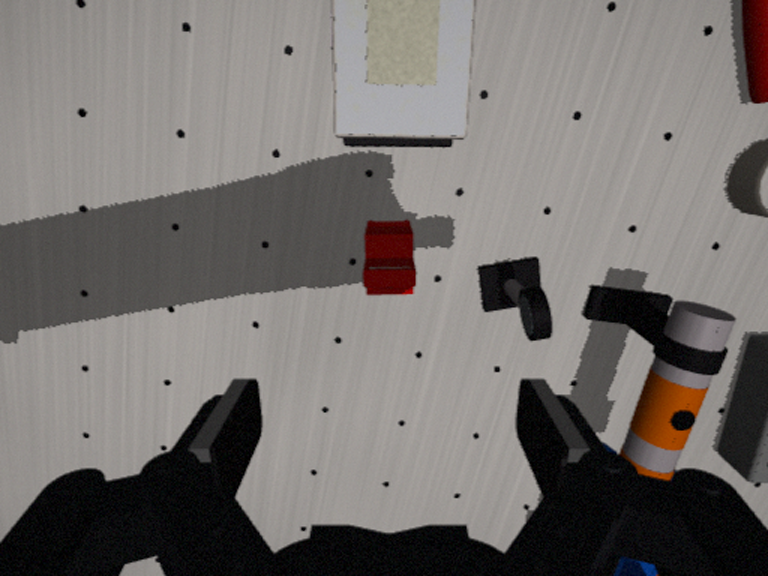

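View pics/s24.png

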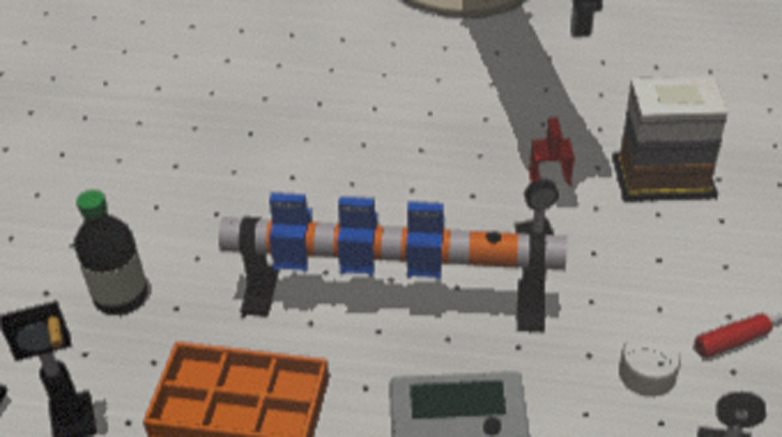

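View pics/t14.png

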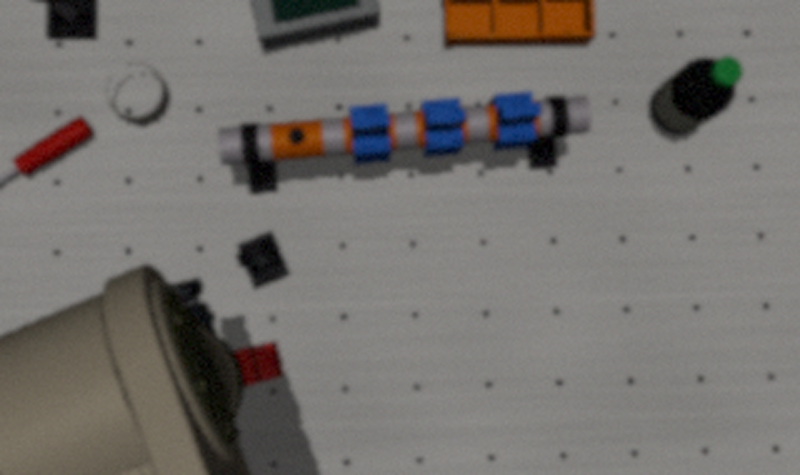

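>>> send_rows(plan=[0.03, -0.05, 0.03, 0, 0, -3, 0, 0.06, -0.1, 0.03, 0, 0, -6, 0, 0.09, -0.13, 0.03, 0, 0, -8, 0, 0.12, -0.15, 0.03, 0, 0, -8, 0, 0.14, -0.17, 0.03, 0, 0, -8, 0, 0.14, -0.17, 0.03, 0, 0, -8, 0, 0.14, -0.17, 0.03, 0, 0, -8, 0, 0.14, -0.17, 0.03, 0, 0, -8, 0])

```text
time: 41.9
position: [0.5908, 0.0042, 0.2602]
eef_rot: [[-0.066, 0.998, 0.004], [0.998, 0.066, 0.004], [0.003, 0.004, -1.0]]
ft_force: [0.6, 0.6, 0.5]
width: 0.0854
```

>>> send_rows(plan=[0, 0, 0, 0, 0, 0, 0, 0, 0, 0, 0, 0, 0, 0])

```text
time: 42.15
position: [0.5906, 0.0049, 0.2604]
eef_rot: [[-0.067, 0.998, 0.004], [0.998, 0.067, 0.004], [0.004, 0.004, -1.0]]
ft_force: [0.3, 0.2, 0.5]
width: 0.0851
```

```bash
cat > fin.py <<'E'
from fit import *
from rect import rect
st();c=snap('wrist','w25',None,1.5);t=snap('top','t15',None,1.5);snap('scene','s25',None,1.5)
f=c['frame'];b=blue(f);vis=f.copy()
for x,y in((.675,.0458),(.680,-.0238),(.6852,-.0938)):
    u,v=pr(c,[x,y,.115])
    try:
        m=comp(b,u,v)
        for z0 in(.065,.075,.085):
            p,e=fit(c,m,CLIP,x,y,.07,z0=z0);print(z0,p[:2],np.degrees(p[2]),round(e,3),m.sum())
            if z0==.065:
                r=render(c,CLIP,p,z0,m.shape).astype(np.uint8);cs,_=cv2.findContours(r,0,2);cv2.drawContours(vis,cs,-1,(0,255,255),1)
    except Exception as ex:print(ex,u,v)
cv2.imwrite('pics/f25.png',cv2.resize(vis,None,fx=1.5,fy=1.5))
cv2.imwrite('pics/t16.png',cv2.resize(t['frame'][225:285,110:190],None,fx=8,fy=8,interpolation=cv2.INTER_CUBIC))
E
python3 fin.py
```

```text
t 42.15 p [0.5906 0.0049 0.2604] yaw_y 3.831336865224246 z [ 0.0039  0.0042 -1.    ] w 0.0851 F [0.3 0.2 0.5] q [-37.7  20.7  46.1  83.2 -15.2  82.1  12.4]
0.065 [0.6749 0.0449] 3.6741108234666804 0.116 2197
0.075 [0.6712 0.0461] 0.2526440283949772 0.167 2197
0.085 [0.6686 0.0473] -3.5302467823118904 0.216 2197
0.065 [ 0.6798 -0.0268] 3.155449064982679 0.181 1956
0.075 [ 0.6767 -0.0238] -1.0951778221503006 0.235 1956
0.085 [ 0.6748 -0.0201] 3.5276132979040526 0.279 1956
0.065 [ 0.6841 -0.0972] 2.1683365862858364 0.41 1338
0.075 [ 0.6822 -0.0912] -0.23830274492065479 0.449 1338
0.085 [ 0.6778 -0.0834] 2.791101152892298 0.482 1338
```

View pics/f25.png

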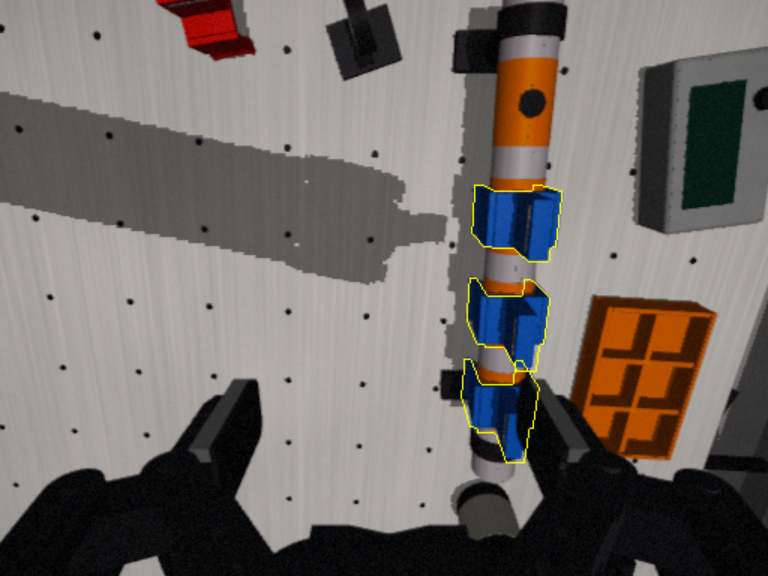

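View pics/t15.png

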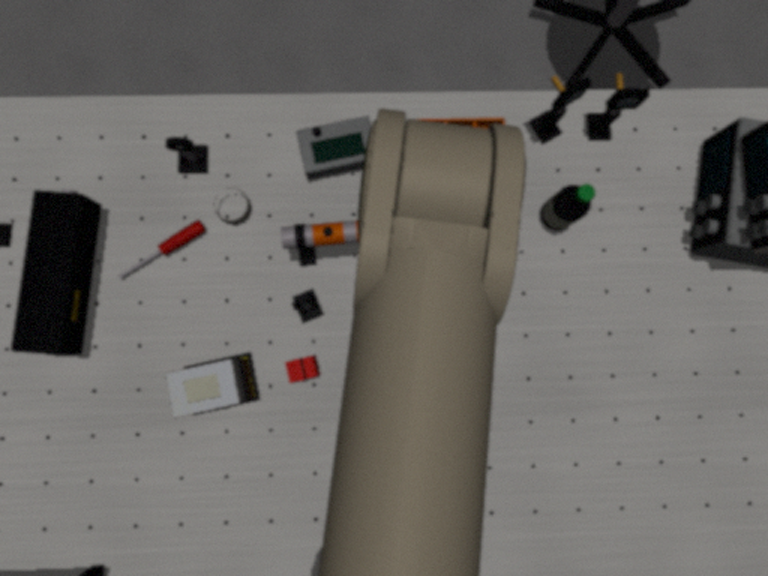

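View pics/t16.png

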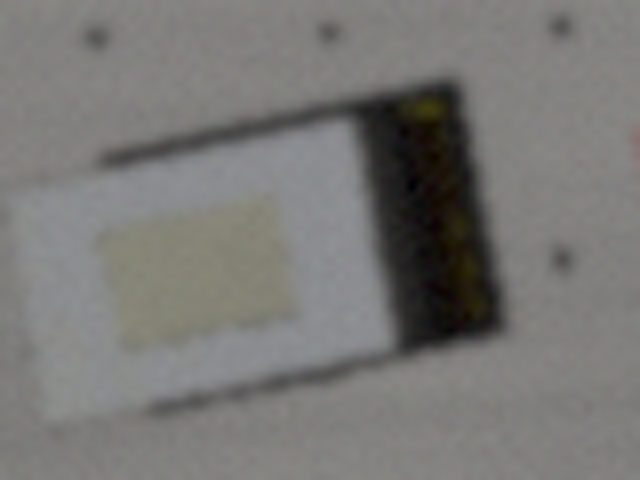

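View pics/s25.png

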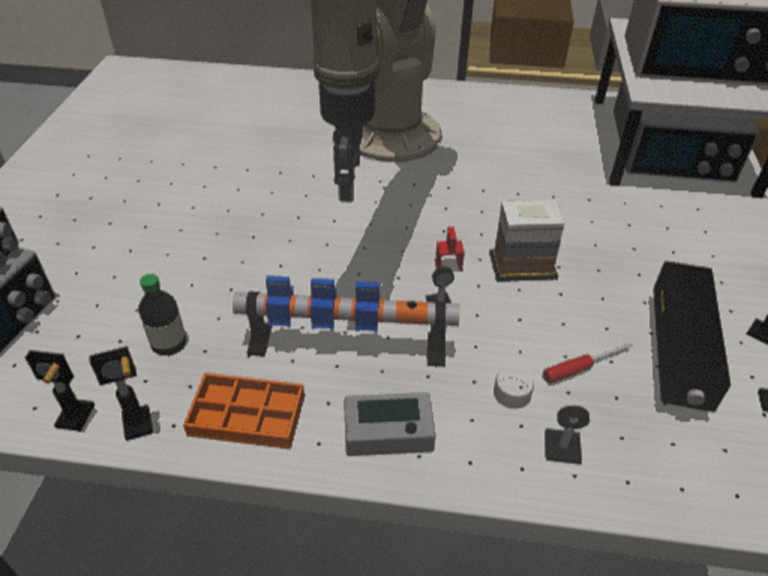

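```bash
python3 - <<'E'
from rect import *
t=arm.camera('top')
rect(t,[(10,190),(355,118),(400,352),(48,422)],.13,8,(110,225))
st(); print(arm.hand_in()); print(arm.read_state()['time'])
E
```

```text
centre [0.4312 0.3046] edges [0.0978 0.0668 0.0989 0.0654] yaw of y -79.41286639958606
t 42.35 p [0.5907 0.0042 0.2603] yaw_y 3.773250271888543 z [ 0.0037  0.0037 -1.    ] w 0.0855 F [-0.2  0.7 -0.1] q [-37.6  20.8  46.1  83.2 -15.2  82.1  12.4]
the job is handed in; nothing more can be done
None
the job is handed in; nothing more can be done
```

I pressed all three blue clips home over ports 2, 3 and 4, counting along the tube from the red clip's end. I then stacked the three cases present (brown, grey, white) on the base plate's outline. I handed the job in after 42 s, with the gripper open and clear. Neither the fourth clip nor the green case was in any camera view.

**Clips:** a model fit with the clips at home height matched the wrist picture best for all three. They sit within about 1 mm (port 2) and 3 mm (port 3) along the tube of their ports. The port 4 clip was partly hidden by a finger. Its fit was poor (mismatch 0.41, against 0.12 and 0.18 for the others) and put it about 3 mm off. Just before pressing it measured within 1 mm, and the scene picture shows it level with the other two.

**Cases:** after placing, brown and grey measured within about 1.5 mm of the plate's centre. White, on top, measured about 3 mm off in the last top view. Brown and grey were aligned to within 0.5° of the plate, and white to within 1°.

**Bystanders:** the bottle, screwdriver, lens pot and lens mount look unmoved in the last pictures, and I did not touch the red look-alike. I never saw a case get knocked aside.

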